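Load fragile pupa cases into the emergence tube and screw it shut

ROBOT

A 7-joint arm with a two-finger parallel gripper is mounted at the origin on the work surface. World frame = base frame: x ahead of the robot, y to its left, z up, the work surface at z = 0. Lengths are in m, angles in rad, forces in N, time in s.
With the tool pointing down it reaches from about 0.35 to 0.9 m from the base axis. Payload 7.2 kg.
Tool frame: the origin (TCP) lies between the finger pads; the fingertips stand 11 mm ahead of it and the grasp point (between the pads) lies 8 mm behind it; y points along the fingers, z is the direction in which the jaws open and shut, and the axes are right-handed (so a half turn about y gives the same grasp; the last joint's range is limited). The gripper opens to 88 mm and grips with 3 to 60 N. Pads are 20 mm wide; open, the fingers measure 115 mm over their backs; the gripper's body (75 mm by 178 mm) begins 61 mm behind the grasp point.
Start: joints at [1.217, 0.411, -0.013, 1.596, 0.006, 1.134, -0.082], TCP at [0.176, -0.6, 0.207] pointing down, gripper open.
Joint ranges: [-2.95, 2.95], [-0.29, 1.99], [-1.47, 1.44], [0.14, 2.54], [-1.03, 4.17], [0.13, 1.85], [-2.86, 2.86]. Speed limits (rad/s): [2.39, 2.39, 3.01, 3.01, 3.14, 3.14, 3.14].

INTERFACE

Orientations are given as [roll, pitch, yaw] about the fixed x, y, z axes, in that order (R = Rz(yaw) Ry(pitch) Rx(roll)).
In Python, from bench import r gives the robot as it stands. The module is installed in compiled form; this text tells all that it offers.
- The arm moves only by the tool play_rows, never from a script. Its argument "moves" is a list of rows, each a list of 2 entries, a list of its own where there are three numbers: the shift along the tool's x, y, z in cm, then the turn, a rotation vector about the tool's x, y, z in rad. In form: [[[tx, ty, tz], [ax, ay, az]], ...]. A call has 1 to 8 rows; each row shifts and turns the commanded pose from where the row before left it, along the tool's axes as they then stand; what a row does not reach is not made up. A row lasts 1/8 s, in which the tool goes at most 62.5 mm and 10.7 degrees, less where a joint would pass 70% of its speed; a pose out of reach is approached as far as the arm can. A call is refused whole if a number of a shift passes 6.25 or a number of a turn 0.188, either way. A call with a gripper value outside its range is refused whole. "fingers" is the finger opening in cm, from 0 to 8.78, set as the call begins (left out, the last holds). The fingers move at their own pace and stop on an object; "newtons" is the grip in N (left out, the last holds). Time passes only in rows, so rows that do not move let the fingers close. It gives the time, the measured TCP pose, the force and the opening at its end, in the units of the state.
- r.read_state(): the state, without advancing time (a new reading comes with each control period).
- r.capture(name): name is "side" or "top" or "wrist"; returns the picture (400x640x3 uint8, blue, green, red); there is no depth.
- r.calibration(name): a dict with "fx", "fy", "cx", "cy" (pixels), "R" (3x3) and "t" (3): a world point X has camera coordinates R X + t. Camera axes: x right, y down, z forward; pixel columns grow to the right and rows downward; lengths in m; the calibration is good to about 2 mm. A picture is of the moment at which its call begins: read the wrist's pose just before it. calibration takes no time and is no camera call; for the wrist camera it gives the pose at the moment of the call.
- r.job_done(): hands the job in, once; it reports no verdict.
Trained networks look in the newest picture that a camera, given by its name, has taken for a name from the list of things; names that differ only in an ending like _2 or _b are one class to them, and where a whole thing is asked for, a point or a joint stands for the part that bears it (a point fixed in the world has none). Each returns a list of dicts, best first, with "conf" (0 to 1); they miss things now and then, are a little off and sometimes report something else, mostly with a low value. They report only what shows in the picture. A call takes as long as a camera call. They do not tell look-alikes from the thing itself.
- r.spot_in(camera, label): "rect" ([centre column, centre row, width, height] in pixels, round what is visible of it).
- r.landmark_of(camera, label): "position" ([column, row] in pixels: a listed point, or the origin of a listed thing).
The state is a dict: "t": time; "q": joint angles; "joint_velocities": joint speeds; "tau": joint torques, N m; "eef_pos": TCP position; "ee_rot": TCP orientation; "force": force on the tool from outside, world axes, zero at the start; "ft_torque": the same for the moment, N m; "grip_width": finger opening in m.
Only numpy, scipy, OpenCV 4.12 (cv2) and the standard library are available. Lean on these libraries where they do the work, as an engineer would, in place of code of your own. Each camera call takes 0.05 s, during which the arm holds its last target.

TASK

Unscrew the orange cap fully, swing the cover right aside, and load every pupa case from the tray into the sloping tube with its green vented end facing downhill, so that all of them have slid down under the clear roof; then swing the cover back over the mouth and screw the cap tight. The cases are fragile: never grip or press one with more than about 12 N, and do not force the cover aside while the cap is still screwed on. Leave everything else on the table alone.

Things in the scene. Friction and masses are not known exactly. Their poses are not given: they have to be found in the camera images.
- tube: fixed stand of the emergence tube: grey base plate 300 x 90 mm, 12 mm high, two legs and, beside the mouth, the steel post of the cover. Origin: on the table under the middle of the mouth; x runs in plan downhill along the tube, z up. The channel floor in the middle of the mouth is 95 mm above the table.
- rail: sloping aluminium channel of the tube, 29 mm wide inside, walls 3 mm thick, slick: a case let go in the mouth slides down by itself. Origin: on its floor, mid-mouth. x runs downhill along the floor (0.28 rad below level), y across, z square to the floor, up. The open mouth, x = -44 to +40 mm, has black rims only 6 mm high at the sides and uphill end.
- roof_edge (a point): middle of the roof's edge, underside (green frame on top of it): x = 40, z = 30 mm in the rail's frame. From here down the channel has 30 mm high clear walls and a clear roof, 30 mm clear height inside, to the black end stop at x = 225 mm. The first case rests against the stop, the next ones behind each other.
- swing (a joint): grey cover arm over the loading mouth, turning about an upright steel post, with the cap on it. 0 = over the mouth (stop), grows anticlockwise seen from above, as the cover swings towards the uphill end and away; 2.2 rad = fully aside (stop). It stays where it is left; turning it takes about 0.15 N m.
- pivot (a point): point on the upright axis of the cover's post, beside the mouth (64 mm from the rail's origin in plan, on the rail's -y side), at the height of the cover plate's underside, 119 mm above the table. The plate is 5 mm thick, 80 x 44 mm around the cap.
- cap (a joint): captive screw cap: upright orange ribbed cylinder, 46 mm diameter, 34 mm high, with a white line on top. 0 = screwed tight (stop; the line points at the post), grows anticlockwise seen from above as it is unscrewed; 2.6 rad = fully undone (stop). It turns on the cover, does not rise and stays attached to it; turning it takes about 0.06 N m. It is fully undone from 2.0 rad on.
- cap_mid (a point): centre of the orange screw cap, on its upright axis at half its height: 17 mm above its underside, 21 mm above the top of the cover plate, 64 mm in plan from the post's axis. It moves with the cover.
- tray: fixed flat grey tray with a thin blue border, 250 x 250 mm, 4 mm thick, where the cases lie at the start. Origin: centre of its underside.
- case1: fragile pupa case: white block with an amber band and a green vented end, 42 mm long (x), 24 x 24 mm across, 25 to 50 g, smooth plastic. Origin at its centre; x points out of the green vented end. Any of its four long sides may be up. May be absent.
- case2: fragile pupa case: white block with an amber band and a green vented end, 42 mm long (x), 24 x 24 mm across, 25 to 50 g, smooth plastic. Origin at its centre; x points out of the green vented end. Any of its four long sides may be up. May be absent.
- case3: fragile pupa case: white block with an amber band and a green vented end, 42 mm long (x), 24 x 24 mm across, 25 to 50 g, smooth plastic. Origin at its centre; x points out of the green vented end. Any of its four long sides may be up. May be absent.
- case4: fragile pupa case: white block with an amber band and a green vented end, 42 mm long (x), 24 x 24 mm across, 25 to 50 g, smooth plastic. Origin at its centre; x points out of the green vented end. Any of its four long sides may be up. May be absent.
- forceps: bystander: steel tweezers, 130 mm long, 8 mm high, lying flat. Origin: about the middle of its underside.
- specimen_jar: bystander: clear jar, 54 mm diameter, 65 mm high. Origin: about the middle of its underside.
- feed_jar: bystander: amber jar with a black lid, 60 mm diameter, 80 mm high. Origin: about the middle of its underside.
- towel_roll: bystander: white paper roll standing, 110 mm diameter, 230 mm high. Origin: about the middle of its underside.
- marker: bystander: white and blue marker pen, 130 mm long, lying. Origin: about the middle of its underside.
- loupe: bystander: black magnifier loupe, 44 mm diameter, 20 mm high. Origin: about the middle of its underside.
Not all that is in view belongs to the job. What is shaped like the case2 but black or pink is not meant.

How it is judged:
By the outcome, as a careful person would: the job done as asked, in the order asked, and still so for the second after the job is handed in, with the robot touching nothing.
Of case1, case2, case3, case4 only 2 to 4 are there at a start; the rules pass over those that are not, and their reading is None.
At some moment in a run one of case1, case2, case3, case4 may be knocked a few centimetres aside while the robot is not near it.
Once in a run the grip may slacken for a moment while it holds something.
It also fails if it takes over 210 s, if anything falls off the work surface, if the arm or the gripper's body presses on something with over 40 N, if the wrist force passes 120 N, or if a joint passes its speed limit or range.

## Working session

There is one attempt and no reset: what is moved stays moved. The work goes in short steps, Python scripts to look and compute and a tool call to move; the robot and the scene stay as the last step left them, time stands still between calls to the robot, and variables do not carry over. Pictures are saved under pics/ and viewed, and the job is handed in when it is done.

Besides the shell and the picture viewer there is one more tool, called after "Emit:" as name(argument=value, ...), one argument or row to a line, values as JSON. play_rows: Moves the arm, as the interface text tells. Its arguments: {"type":"object","properties":{"moves":{"type":"array","items":{"type":"array"}},"fingers":{"type":"number"},"newtons":{"type":"number"}},"required":["moves"]}

```bash
mkdir -p pics; ls; cat > h.py <<'E'
import numpy as np, cv2
from bench import r
from scipy.spatial.transform import Rotation as Ro
E
python3 - <<'E'
from h import *
s=r.read_state(); print(s)
for n in ("side","top","wrist"):
    cv2.imwrite(f"pics/{n}0.png",r.capture(n)); c=r.calibration(n); print(n,{k:np.round(v,3).tolist() for k,v in c.items()})
E
```

```text
pics
{'t': 0.0, 'q': array([ 1.21681074,  0.41188042, -0.01271814,  1.59704253,  0.0056207 ,
        1.13431468, -0.08219532]), 'joint_velocities': array([-9.81264798e-05, -5.74053996e-04, -9.04943840e-04,  1.60815952e-03,
       -1.62207372e-03,  1.03406841e-03, -9.09857711e-05]), 'tau': array([-5.69404510e-04, -5.87940431e+01,  6.41661510e-01, -2.91074431e+01,
       -5.38611528e-02,  1.82453758e-02,  1.91698819e-04]), 'eef_pos': array([ 0.17599665, -0.59914757,  0.20602184]), 'ee_rot': array([-1.57240026e+00, -1.30646687e-04, -2.85576327e+00]), 'force': array([ 0.65907042, -0.09981282, -0.7396614 ]), 'ft_torque': array([-0.02025807, -0.00386867, -0.00264175]), 'grip_width': 0.08793376265702092}
side {'fx': 421.68, 'fy': 421.68, 'cx': 318.509, 'cy': 197.286, 'R': [[0.999, -0.039, 0.02], [-0.014, -0.717, -0.697], [0.041, 0.696, -0.717]], 't': [-0.581, 0.111, 1.386]}
top {'fx': 466.788, 'fy': 466.788, 'cx': 310.016, 'cy': 201.698, 'R': [[-0.009, -1.0, 0.01], [-0.994, 0.008, -0.11], [0.11, -0.011, -0.994]], 't': [0.013, 0.575, 1.644]}
wrist {'fx': 331.152, 'fy': 331.152, 'cx': 315.006, 'cy': 196.804, 'R': [[0.283, -0.959, 0.0], [-0.923, -0.272, 0.271], [-0.26, -0.077, -0.963]], 't': [-0.625, -0.035, 0.389]}
```

View pics/side0.png

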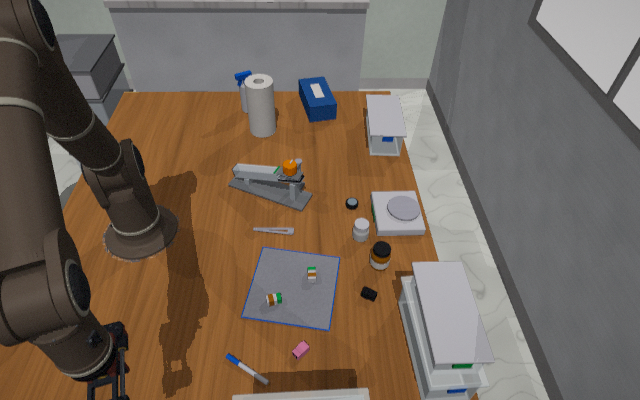

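View pics/top0.png

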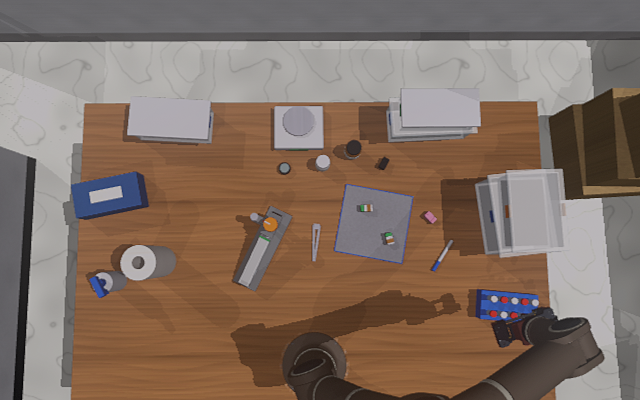

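View pics/wrist0.png

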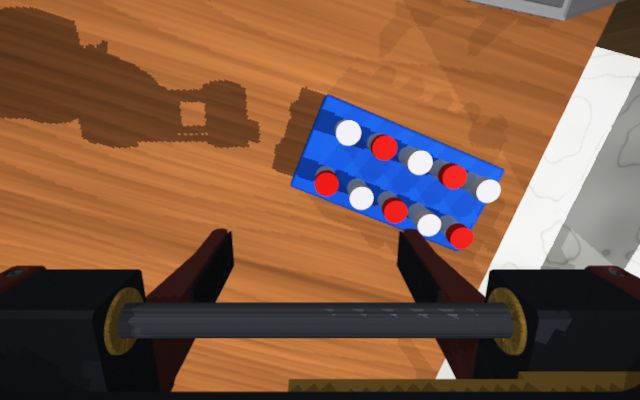

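Two cases appear on the tray: top view at about (365,208) and (389,238). The cap is at (270,225), and there are pink and black decoys outside the tray. Next I'll zoom in and measure.

```bash
cat >> h.py <<'E'
def ray(cam,px,cal=None):
    c=cal or r.calibration(cam); R=np.array(c["R"]);t=np.array(c["t"])
    d=R.T@np.array([(px[0]-c["cx"])/c["fx"],(px[1]-c["cy"])/c["fy"],1.]); return -R.T@t,d
def atz(cam,px,z,cal=None):
    o,d=ray(cam,px,cal); return o+d*(z-o[2])/d[2]
def tri(obs):
    A=np.zeros((3,3));b=np.zeros(3)
    for o,d in obs:
        d=d/np.linalg.norm(d);P=np.eye(3)-np.outer(d,d);A+=P;b+=P@o
    X=np.linalg.solve(A,b); return X,[np.linalg.norm((np.eye(3)-np.outer(d,d)/(d@d))@(X-o))*1e3 for o,d in obs]
def proj(cam,X,cal=None):
    c=cal or r.calibration(cam); p=np.array(c["R"])@np.array(X)+np.array(c["t"]); return np.array([c["fx"]*p[0]/p[2]+c["cx"],c["fy"]*p[1]/p[2]+c["cy"]])
E
python3 - <<'E'
from h import *
t=cv2.imread("pics/top0.png"); s=cv2.imread("pics/side0.png")
a=cv2.resize(t[170:300,225:425],(800,520),interpolation=cv2.INTER_CUBIC); cv2.imwrite("pics/topz.png",a)
a=cv2.resize(s[140:340,220:420],(600,600),interpolation=cv2.INTER_CUBIC); cv2.imwrite("pics/sidez.png",a)
for l in ["tube","rail","roof_edge","pivot","cap_mid","cap","tray","case1","feed_jar"]:
    o=[]
    for cam in ("top","side"):
        d=r.landmark_of(cam,l); print(l,cam,[(np.round(x["position"],1).tolist(),round(x["conf"],2)) for x in d])
        if d: o.append(ray(cam,d[0]["position"]))
    if len(o)==2 and l!="case1": X,e=tri(o); print("   ",np.round(X,4),np.round(e,1))
E
```

```text
tube top [([272.8, 228.6], 0.56)]
tube side [([292.1, 199.0], 0.79)]
    [ 0.4873  0.1456 -0.0104] [5.1 5.1]
rail top [([268.1, 226.8], 0.83), ([352.0, 145.6], 0.62)]
rail side [([290.7, 179.2], 0.71)]
    [0.4868 0.1556 0.0783] [3. 3.]
roof_edge top [([265.3, 238.6], 0.92), ([275.0, 226.3], 0.43), ([387.2, 237.1], 0.38)]
roof_edge side [([278.7, 169.3], 0.78)]
    [0.446  0.1619 0.1191] [4.2 4.2]
pivot top [([256.3, 216.0], 0.92)]
pivot side [([299.0, 165.8], 0.55)]
    [0.5192 0.1933 0.1067] [0.2 0.2]
cap_mid top [([266.4, 222.3], 0.62)]
cap_mid side [([289.9, 165.9], 0.45)]
    [0.492  0.1557 0.1405] [3.3 3.3]Traceback (most recent call last):
  File "<stdin>", line 8, in <module>
ValueError: it knows: cap_mid, case, feed_jar, forceps, loupe, marker, pivot, rail, roof_edge, specimen_jar, towel_roll, tray, tube
```

View pics/topz.png

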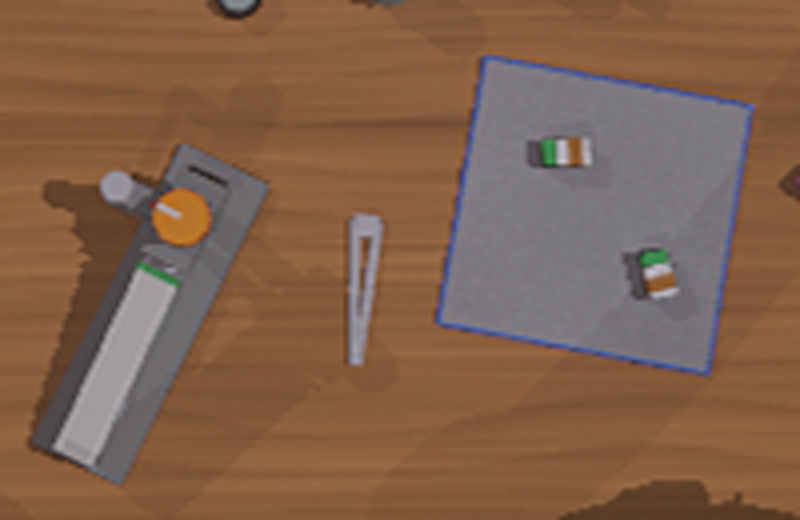

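View pics/sidez.png

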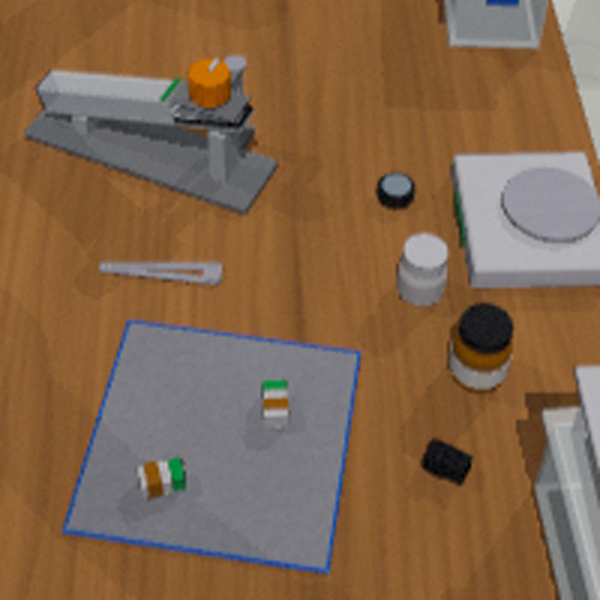

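```bash

python3 - <<'E'
from h import *
P=[atz("top",(225+x/4,170+y/4),0.012)[:2] for x,y in [(183,145),(268,185),(122,485),(33,440)]]
print(np.round(P,4)); P=np.array(P)
d=(P[2]+P[3]-P[0]-P[1])/2; print(np.linalg.norm(d),np.linalg.norm(P[1]-P[0]),np.arctan2(d[1],d[0]))
d=P[2]-P[1];print(np.arctan2(d[1],d[0]));d=P[3]-P[0];print(np.arctan2(d[1],d[0]))
for l in ["tray","case"]:
    for cam in ("top","side"):
        d=r.landmark_of(cam,l)
        for x in d: print(l,cam,np.round(x["position"],1).tolist(),round(x["conf"],2),np.round(atz(cam,x["position"],0.016 if l=="case" else 0),4))
print("cap px zoom->", atz("top",(225+181/4,170+217/4),0.158), "post", atz("top",(225+116/4,170+187/4),0.15))
# line on the cap
E
```

```text
[[0.5621 0.151 ]
 [0.5251 0.0742]
 [0.259  0.205 ]
 [0.2992 0.2843]]
0.2956415097733577 0.08528008858244879 2.678504554955813
2.6846304466281055
2.672340718135748
tray top [373.1, 221.4] 0.81 [ 0.5049 -0.221   0.    ]
tray side [297.9, 162.2] 0.72 [0.5143 0.3348 0.    ]
tray side [290.3, 284.6] 0.58 [ 0.489  -0.2174  0.    ]
case top [434.2, 217.0] 0.64 [ 0.518  -0.4406  0.016 ]
case top [366.1, 208.8] 0.57 [ 0.5497 -0.1944  0.016 ]
case top [385.1, 238.8] 0.43 [ 0.4408 -0.2604  0.016 ]
case side [300.8, 346.6] 0.76 [ 0.5185 -0.4172  0.016 ]
case side [365.6, 299.1] 0.66 [ 0.7053 -0.2815  0.016 ]
case side [275.5, 299.1] 0.53 [ 0.4478 -0.2745  0.016 ]
case side [310.6, 274.3] 0.5 [ 0.55   -0.1934  0.016 ]
cap px zoom-> [0.48759655 0.14195256 0.158     ] post [0.51345584 0.19645325 0.15      ]
```

```bash
cat >> h.py <<'E'
def cur():
    s=r.read_state(); return s["eef_pos"],Ro.from_euler("xyz",s["ee_rot"]),s
def tgtR(yaw,tilt=0.):
    # tool x horizontal at yaw, approach y down; tilt: extra turn about tool z
    return Ro.from_euler("xyz",[-np.pi/2,0,yaw])*Ro.from_rotvec([0,0,tilt])
def plan(pos,yaw,tilt=0.,vmax=5.5,wmax=.18,n=None,show=True):
    p,R,s=cur(); pos=np.array(pos,float); T=tgtR(yaw,tilt)
    dv=(R.inv()*T).as_rotvec(); L=np.linalg.norm(pos-p)*100
    n=n or int(max(1,np.ceil(L/vmax),np.ceil(np.linalg.norm(dv)/wmax)))
    rows=[]; cp,cR=p.copy(),R
    for i in range(1,n+1):
        gp=p+(pos-p)*i/n; gR=R*Ro.from_rotvec(dv*i/n)
        sh=np.round(cR.inv().apply(gp-cp)*100,2); tu=np.round((cR.inv()*gR).as_rotvec(),3)
        cp=cp+cR.apply(sh/100); cR=cR*Ro.from_rotvec(tu); rows.append([sh.tolist(),tu.tolist()])
    if show:
        print("from",np.round(p,4),"yaw",np.round(s["ee_rot"],3),"n",n)
        for i in range(0,n,8): print(str(rows[i:i+8]).replace(" ",""))
    return rows
E
python3 - <<'E'
from h import *
plan([0.46,0.10,0.30],-2.68)
E
```

```text
from [ 0.1762 -0.5997  0.2069] yaw [-1.571  0.    -2.856] n 14
[[[-3.35,-0.67,-4.22],[-0.0,-0.013,-0.0]],[[-3.41,-0.66,-4.18],[-0.0,-0.012,-0.0]],[[-3.46,-0.67,-4.14],[-0.0,-0.013,-0.0]],[[-3.51,-0.66,-4.09],[-0.0,-0.012,-0.0]],[[-3.56,-0.67,-4.05],[-0.0,-0.013,-0.0]],[[-3.62,-0.66,-4.01],[-0.0,-0.012,-0.0]],[[-3.66,-0.67,-3.96],[-0.0,-0.013,-0.0]],[[-3.71,-0.66,-3.91],[-0.0,-0.012,-0.0]]]
[[[-3.76,-0.67,-3.87],[-0.0,-0.013,-0.0]],[[-3.81,-0.66,-3.81],[-0.0,-0.013,-0.0]],[[-3.86,-0.67,-3.77],[-0.0,-0.012,-0.0]],[[-3.9,-0.67,-3.72],[-0.0,-0.013,-0.0]],[[-3.95,-0.66,-3.67],[-0.0,-0.012,-0.0]],[[-3.99,-0.67,-3.63],[-0.0,-0.013,-0.0]]]
```

Emit:
play_rows(
  moves=[
    [[-3.35,-0.67,-4.2],[0,-0.013,0]],
    [[-3.4,-0.67,-4.2],[0,-0.013,0]],
    [[-3.45,-0.67,-4.15],[0,-0.013,0]],
    [[-3.5,-0.67,-4.1],[0,-0.013,0]],
    [[-3.55,-0.67,-4.05],[0,-0.013,0]],
    [[-3.6,-0.67,-4.0],[0,-0.013,0]],
    [[-3.65,-0.67,-3.95],[0,-0.013,0]],
    [[-3.7,-0.67,-3.9],[0,-0.013,0]],
  ],
)

```text
t: 1.85
eef_pos: [0.3375, -0.1983, 0.261]
ee_rot: [-1.57, 0.0, -2.751]
force: [1.0, -0.5, 0.4]
grip_width: 0.0875
```

```bash

python3 - <<'E'
from h import *
cv2.imwrite("pics/w1.png",r.capture("wrist"))
plan([0.46,0.10,0.30],-2.68)
E
```

```text
from [ 0.3403 -0.1923  0.262 ] yaw [-1.57   0.003 -2.744] n 6
[[[-3.73,-0.63,-3.72],[-0.0,-0.011,-0.0]],[[-3.76,-0.62,-3.68],[-0.0,-0.01,-0.001]],[[-3.81,-0.63,-3.64],[-0.0,-0.011,-0.0]],[[-3.84,-0.63,-3.6],[-0.0,-0.011,-0.001]],[[-3.88,-0.63,-3.56],[-0.001,-0.011,-0.0]],[[-3.92,-0.63,-3.51],[0.0,-0.01,-0.001]]]
```

View pics/w1.png

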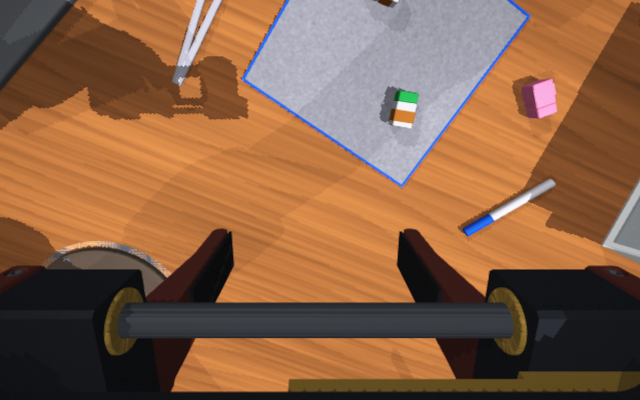

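```bash

python3 - <<'E'
from h import *
plan([0.40,0.10,0.30],-2.68)
E
```

```text
from [ 0.3403 -0.1923  0.262 ] yaw [-1.57   0.003 -2.744] n 6
[[[-2.8,-0.63,-4.11],[-0.0,-0.011,-0.0]],[[-2.85,-0.63,-4.07],[-0.0,-0.01,-0.001]],[[-2.89,-0.63,-4.05],[-0.0,-0.011,-0.0]],[[-2.93,-0.63,-4.02],[-0.0,-0.011,-0.001]],[[-2.98,-0.63,-3.98],[-0.001,-0.011,-0.0]],[[-3.02,-0.63,-3.95],[0.0,-0.01,-0.001]]]
```

Emit:
play_rows(
  moves=[
    [[-2.8,-0.63,-4.1],[0,-0.011,0]],
    [[-2.85,-0.63,-4.05],[0,-0.011,0]],
    [[-2.9,-0.63,-4.05],[0,-0.011,0]],
    [[-2.95,-0.63,-4.0],[0,-0.011,0]],
    [[-3.0,-0.63,-4.0],[0,-0.011,0]],
    [[-3.0,-0.63,-3.95],[0,-0.01,0]],
    [[0,0,0],[0,0,0]],
  ],
)

```text
t: 2.78
eef_pos: [0.3995, 0.0951, 0.2989]
ee_rot: [-1.571, 0.002, -2.681]
force: [0.5, -0.5, -1.0]
grip_width: 0.0878
```

```bash

python3 - <<'E'
from h import *
c=r.calibration("wrist"); cv2.imwrite("pics/w2.png",r.capture("wrist")); import pickle; pickle.dump(c,open("c2.pkl","wb"))
z={"rail":.095,"roof_edge":.1127,"pivot":.119,"cap_mid":.145,"tube":0}
for l in z:
    for x in r.landmark_of("wrist",l): print(l,np.round(x["position"],1),round(x["conf"],2),np.round(atz("wrist",x["position"],z[l],c),4))
print(cur()[0])
E
```

```text
pivot [270.8  22.5] 0.63 [0.5144 0.1998 0.119 ]
cap_mid [313.2  75.3] 0.7 [0.4875 0.14   0.145 ]
tube [313.7  82.9] 0.8 [0.489  0.1407 0.    ]
[0.39905473 0.09047362 0.2980475 ]
```

View pics/w2.png

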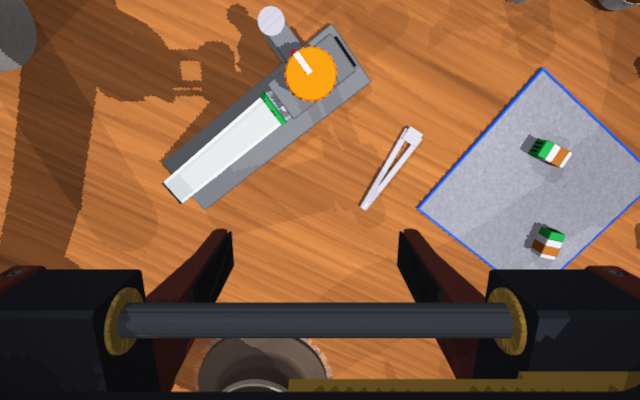

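```bash

python3 - <<'E'
from h import *
print(cur()[0],cur()[1].as_euler("xyz"))
c=r.calibration("wrist"); im=r.capture("wrist");cv2.imwrite("pics/w3.png",im)
print(cur()[0])
cc=[]
hsv=cv2.cvtColor(im,cv2.COLOR_BGR2HSV); m=cv2.inRange(hsv,(12,180,200),(24,255,255)); m[:, :260]=0; m[:, 360:]=0; m[130:]=0
n,l,st,ce=cv2.connectedComponentsWithStats(m); i=1+st[1:,4].argmax(); print(st[i],ce[i])
cs,_=cv2.findContours((l==i).astype(np.uint8),0,1); h=cv2.convexHull(max(cs,key=cv2.contourArea)); print(cv2.fitEllipse(h))
x,y,w,hh=st[i][:4]
for z in (.145,.155,.162): print(z,atz("wrist",(x+w/2-.5,y+hh/2-.5),z,c))
cv2.imwrite("pics/w3z.png",cv2.resize(im[0:210,150:400],(750,630-30),interpolation=cv2.INTER_CUBIC))
for l,z in {"pivot":.119,"cap_mid":.145}.items():
    for x in r.landmark_of("wrist",l): print(l,np.round(x["position"],1),round(x["conf"],2),np.round(atz("wrist",x["position"],z,c),4))
E
```

```text
[0.39905473 0.09047362 0.2980475 ] [-1.57047397e+00 -4.97121103e-04 -2.68905902e+00]
[0.3991143  0.0906597  0.29812603]
[ 279   42   52   57 2007] [305.79621325  71.10861983]
((304.99365234375, 70.1618881225586), (51.10276412963867, 55.62689971923828), 175.39828491210938)
0.145 [0.48774011 0.14367957 0.145     ]
0.155 [0.48704773 0.14303209 0.155     ]
0.162 [0.48656306 0.14257885 0.162     ]
pivot [264.9  18.4] 0.83 [0.5151 0.2002 0.119 ]
pivot [271.8 101.4] 0.53 [0.4472 0.1627 0.119 ]
cap_mid [307.2  72.1] 0.89 [0.4872 0.1406 0.145 ]
```

View pics/w3z.png

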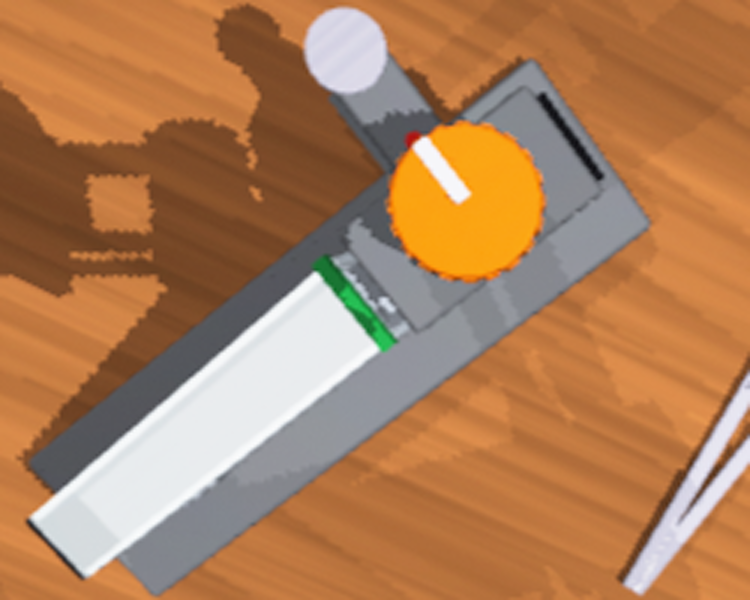

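```bash

python3 - <<'E'
from h import *
print(tri([ray("wrist",(265.3,16.7)),ray("top",(254,216.75)),ray("side",(298.7,160.7))]))
for z in (.12,.14,.16): print(z,[atz(c,p,z)[:2].round(4) for c,p in [("wrist",(265.3,16.7)),("top",(254,216.75)),("side",(298.7,160.7))]])
y=0.9
plan([0.487,0.1425,0.24],-3.18)
E
```

```text
(array([0.51658921, 0.19976839, 0.1241974 ]), [np.float64(0.6962376948785529), np.float64(1.1870299272880636), np.float64(1.6942643427460005)])
0.12 [array([0.5166, 0.201 ]), array([0.5158, 0.1997]), array([0.5182, 0.2049])]
0.14 [array([0.5137, 0.1966]), array([0.5142, 0.1975]), array([0.5184, 0.1818])]
0.16 [array([0.5108, 0.1923]), array([0.5127, 0.1954]), array([0.5185, 0.1587])]
from [0.3991 0.0911 0.2982] yaw [-1.571 -0.    -2.688] n 3
[[[-3.38,1.94,-0.26],[-0.0,0.164,0.0]],[[-3.3,1.94,-0.81],[-0.0,0.164,0.0]],[[-3.12,1.94,-1.33],[-0.0,0.164,0.0]]]
```

Emit:
play_rows(
  moves=[
    [[-3.4,1.9,-0.25],[0,0.164,0]],
    [[-3.3,1.9,-0.8],[0,0.164,0]],
    [[-3.1,1.9,-1.35],[0,0.164,0]],
    [[0,0,0],[0,0,0]],
    [[0,0,0],[0,0,0]],
  ],
)

```text
t: 3.85
eef_pos: [0.4865, 0.1432, 0.2413]
ee_rot: [-1.571, -0.001, 3.107]
force: [0.2, 0.3, 0.8]
grip_width: 0.0878
```

```bash

python3 - <<'E'
from h import *
plan([0.487,0.1425,0.147],-3.18,n=3); print(cur()[2]["q"].round(3))
E
```

```text
from [0.4865 0.1432 0.2413] yaw [-1.571e+00 -1.000e-03  3.107e+00] n 3
[[[-0.02,3.14,0.02],[-0.0,0.001,0.0]],[[-0.02,3.15,0.03],[-0.0,0.001,0.001]],[[-0.02,3.14,0.02],[-0.0,0.002,-0.0]]]
[ 0.258  0.265 -0.764  1.792  0.199  1.164 -2.174]
```

Emit:
play_rows(
  moves=[
    [[0,3.1,0],[0,0,0]],
    [[0,3.15,0],[0,0,0]],
    [[-0.05,3.15,0.05],[0,0,0]],
    [[0,0,0],[0,0,0]],
    [[0,0,0],[0,0,0]],
  ],
  fingers=6.5,
)

```text
t: 4.47
eef_pos: [0.488, 0.1429, 0.1489]
ee_rot: [-1.571, 0.002, 3.105]
force: [1.2, -0.3, 0.5]
grip_width: 0.0646
```

Emit:
play_rows(
  moves=[
    [[0,0,0],[0,0,0]],
    [[0,0,0],[0,0,0]],
    [[0,0,0],[0,0,0]],
    [[0,0,0],[0,0,0]],
  ],
  fingers=4.0,
  newtons=20,
)

```text
t: 4.97
eef_pos: [0.4875, 0.1429, 0.1473]
ee_rot: [-1.571, 0.0, 3.104]
force: [-0.2, 0.5, -0.5]
grip_width: 0.0397
```

The opening came out at 39.7 mm on a 46 mm cap, so the grip isn't right. I'll look at it.

```bash

python3 - <<'E'
from h import *
im=r.capture("wrist"); cv2.imwrite("pics/w4.png",im)
s=r.capture("side"); cv2.imwrite("pics/s4.png",cv2.resize(s[100:250,200:400],(800,600),interpolation=cv2.INTER_CUBIC))
E
```

```text
(no output)
```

View pics/w4.png

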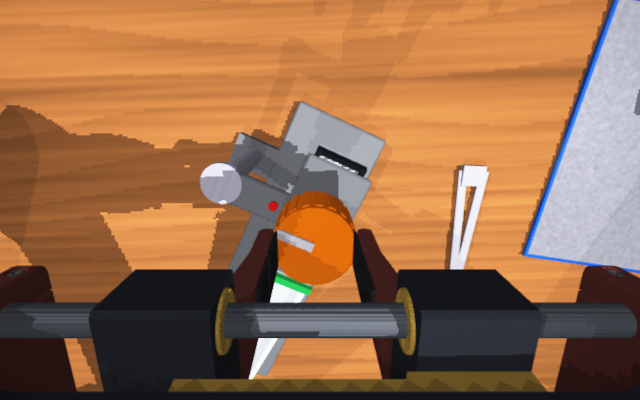

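View pics/s4.png

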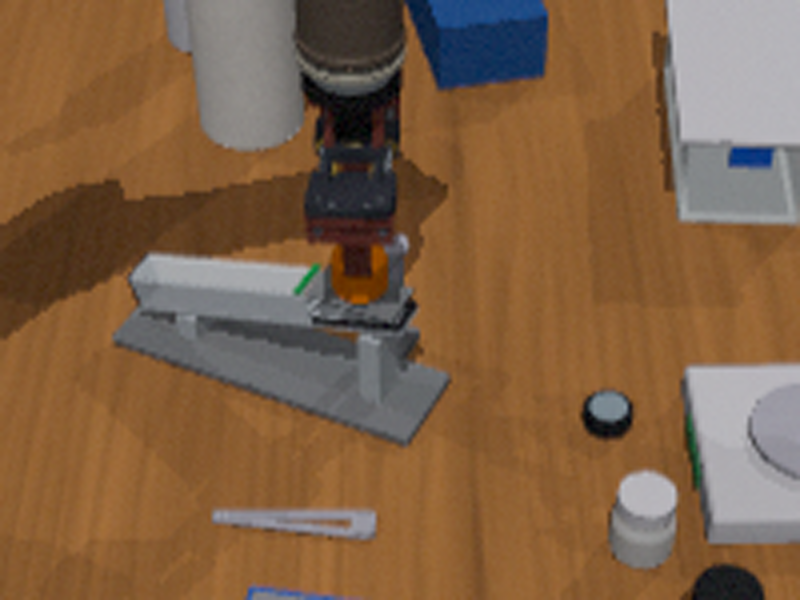

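```bash

python3 - <<'E'
from h import *
p,R,s=cur(); print(p, s["grip_width"],s["force"],s["ft_torque"])
for d in (0.011,0,-0.008,-.018): print(d,proj("wrist",p+R.apply([0,d,0])).round(1), [proj("wrist",p+R.apply([x,d,0])).round(1).tolist() for x in (-.01,.01)])
print("cap top est",proj("wrist",[.487,.1425,.162]), "plate", proj("wrist",[.487,.1425,.124]))
im=cv2.imread("pics/w4.png"); cv2.imwrite("pics/w4z.png",cv2.resize(im[150:310,210:420],(788,600),interpolation=cv2.INTER_CUBIC))
E
```

```text
[0.4874458  0.14289907 0.14723804] 0.03995079090626216 [-0.23653859  0.40473492  0.04765291] [ 0.02177147 -0.00280331  0.0160466 ]
0.011 [313.2 228.4] [[313.2, 212.8], [313.2, 243.5]]
0 [313.1 235.3] [[313.1, 218.9], [313.1, 251.2]]
-0.008 [313.1 240.8] [[313.0, 223.8], [313.1, 257.3]]
-0.018 [313.  248.4] [[313.0, 230.6], [313.0, 265.6]]
cap top est [313.78608066 246.58623206] plate [313.89189733 222.13237995]
```

View pics/w4z.png

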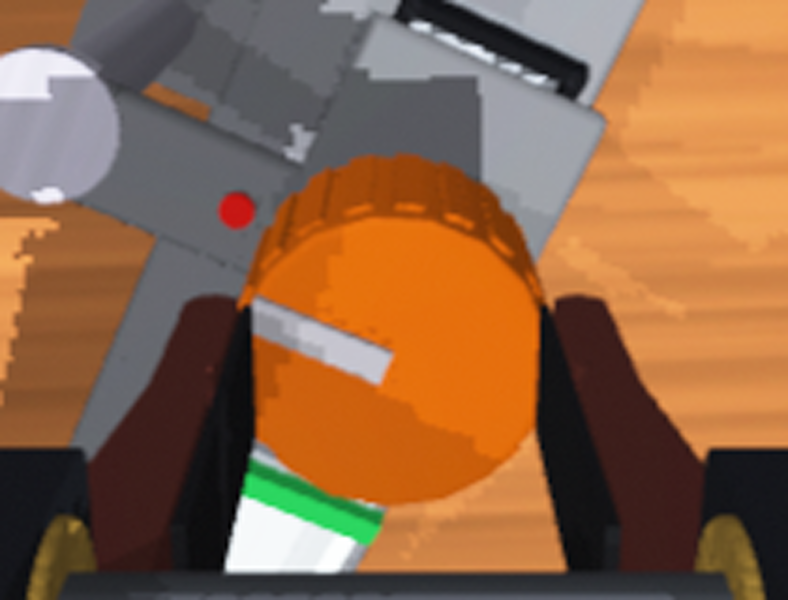

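Emit:
play_rows(
  moves=[
    [[0,0,0],[0,0,0]],
    [[0,0,0],[0,0,0]],
    [[0,0,0],[0,0,0]],
  ],
  fingers=3.0,
  newtons=20,
)

```text
t: 5.45
eef_pos: [0.4874, 0.1429, 0.1472]
ee_rot: [-1.571, -0.0, 3.104]
force: [0.1, 0.3, 0.2]
grip_width: 0.0301
```

```bash

python3 - <<'E'
from h import *
im=r.capture("wrist"); cv2.imwrite("pics/w5z.png",cv2.resize(im[150:310,210:420],(788,600),interpolation=cv2.INTER_CUBIC))
E
```

```text
(no output)
```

View pics/w5z.png

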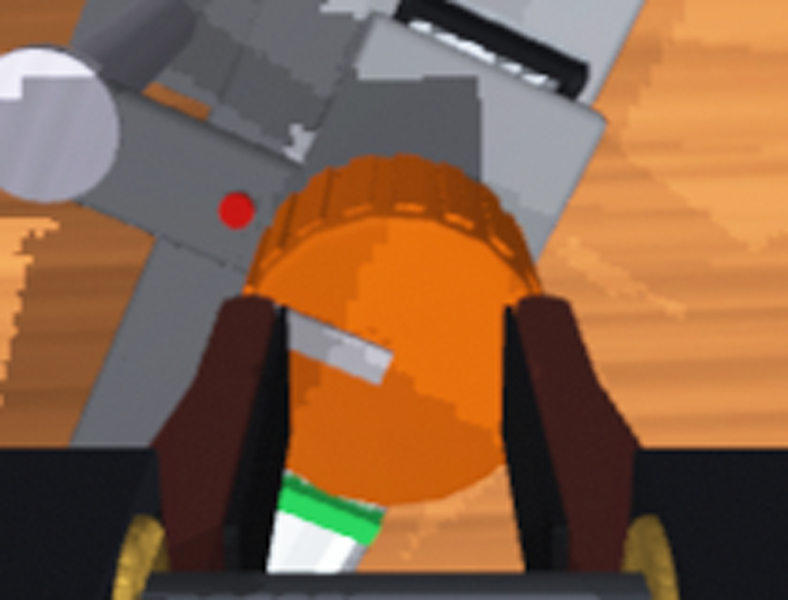

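```bash

python3 - <<'E'
from h import *
s=r.capture("side"); cv2.imwrite("pics/s5.png",cv2.resize(s[140:200,260:340],(800,600),interpolation=cv2.INTER_CUBIC))
p,R,_=cur(); print(p)
for d in (0.011,0,-.008): print([ ((proj("side",p+R.apply([0,d,z]))-[260,140])*10).round() for z in (-.015,.015)])
print((proj("side",[.487,.1425,.162])-[260,140])*10,(proj("side",[.487,.1425,.128])-[260,140])*10)
E
```

```text
[0.48745521 0.14290805 0.1472357 ]
[array([297., 263.]), array([293., 323.])]
[array([296., 239.]), array([292., 299.])]
[array([296., 220.]), array([291., 281.])]
[291.50869101 235.70405505] [294.54323558 312.17546165]
```

View pics/s5.png

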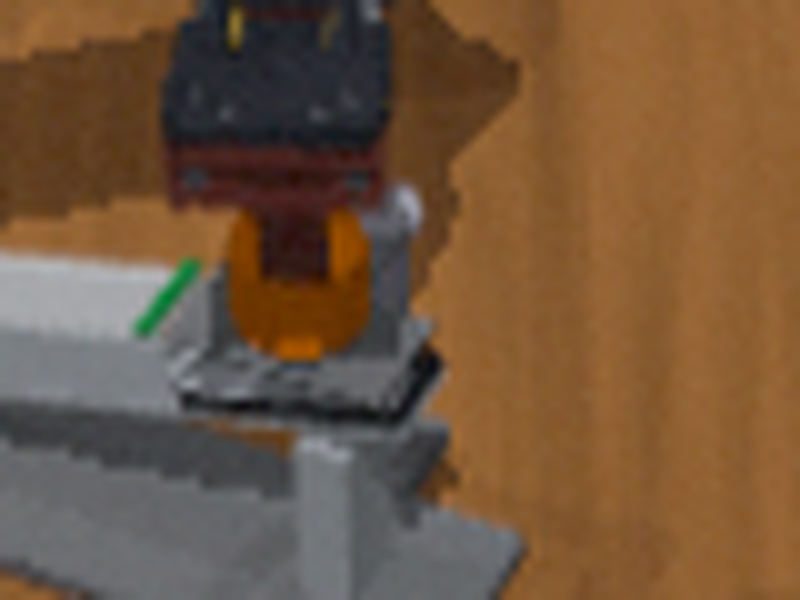

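```bash

python3 - <<'E'
from h import *
p,R,s=cur(); c=r.calibration("wrist")
print("cam in tool",R.inv().apply(-np.array(c["R"]).T@c["t"]-p), R.inv().as_matrix()@np.array(c["R"]).T)
for x in (-.01,0,.01):
  for d in (0.011,0,-.008,-.015,-.03):
    print(x,d,[proj("wrist",p+R.apply([x,d,z])).round(0).tolist() for z in (-.044,.044)])
im=cv2.imread("pics/w1.png"); cv2.imwrite("pics/w1z.png",cv2.resize(im[200:320,200:440],(800,400),interpolation=cv2.INTER_CUBIC))
E
```

```text
cam in tool [-0.07317227 -0.17811555  0.00074358] [[-9.12036645e-04  9.62672121e-01  2.70668718e-01]
 [-1.74226730e-03 -2.70669949e-01  9.62670631e-01]
 [ 9.99998066e-01  4.06413634e-04  1.92409307e-03]]
-0.01 0.011 [[240.0, 213.0], [386.0, 213.0]]
-0.01 0 [[236.0, 219.0], [390.0, 219.0]]
-0.01 -0.008 [[232.0, 224.0], [394.0, 224.0]]
-0.01 -0.015 [[229.0, 228.0], [397.0, 229.0]]
-0.01 -0.03 [[222.0, 240.0], [404.0, 240.0]]
0 0.011 [[241.0, 228.0], [385.0, 228.0]]
0 0 [[237.0, 235.0], [389.0, 235.0]]
0 -0.008 [[234.0, 241.0], [392.0, 241.0]]
0 -0.015 [[231.0, 246.0], [395.0, 246.0]]
0 -0.03 [[223.0, 259.0], [403.0, 259.0]]
0.01 0.011 [[242.0, 244.0], [384.0, 244.0]]
0.01 0 [[238.0, 251.0], [388.0, 251.0]]
0.01 -0.008 [[235.0, 257.0], [391.0, 257.0]]
0.01 -0.015 [[232.0, 263.0], [394.0, 263.0]]
0.01 -0.03 [[225.0, 277.0], [401.0, 277.0]]
```

View pics/w1z.png

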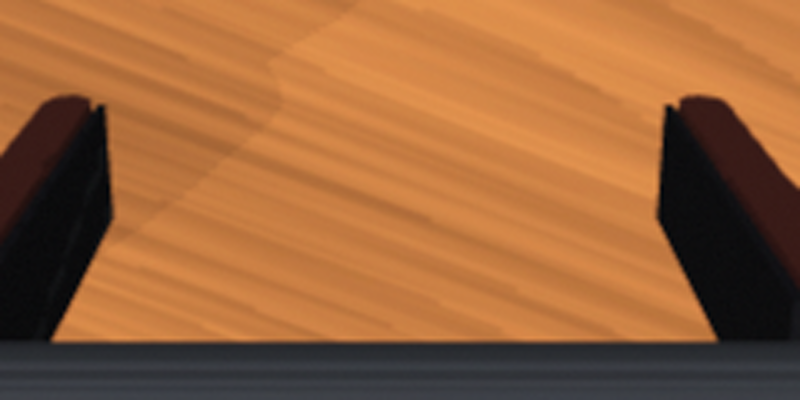

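The image shows the fingertips about 16 mm behind the TCP instead of 11 mm ahead of it, so the fingers closed just above the cap. I'll open, go 1 cm lower and test that.

Emit:
play_rows(
  moves=[
    [[0,0,0],[0,0,0]],
    [[0,0,0],[0,0,0]],
    [[0,0,0],[0,0,0]],
    [[0,0.5,0],[0,0,0]],
    [[0,0.5,0],[0,0,0]],
    [[0,0,0],[0,0,0]],
  ],
  fingers=6.5,
)

```text
t: 6.3
eef_pos: [0.4871, 0.1428, 0.1366]
ee_rot: [-1.571, -0.001, 3.104]
force: [0.3, -0.7, 1.0]
grip_width: 0.0651
```

Emit:
play_rows(
  moves=[
    [[0,0,0],[0,0,0]],
    [[0,0,0],[0,0,0]],
    [[0,0,0],[0,0,0]],
    [[0,0,0],[0,0,0]],
  ],
  fingers=4.0,
  newtons=10,
)

```text
t: 6.8
eef_pos: [0.4876, 0.1432, 0.1374]
ee_rot: [-1.571, 0.0, 3.105]
force: [0.1, 2.4, 1.5]
grip_width: 0.0454
```

Closing stopped at 45.4 mm, so the tips really are about 16 mm behind the TCP. I'll go deeper and grip firmly.

Emit:
play_rows(
  moves=[
    [[0,0,0],[0,0,0]],
    [[0,0,0],[0,0,0]],
    [[0,0.4,0],[0,0,0]],
    [[0,0.4,0],[0,0,0]],
    [[0,0.4,0],[0,0,0]],
    [[0,0.3,0],[0,0,0]],
    [[0,0,0],[0,0,0]],
  ],
  fingers=6.0,
)

```text
t: 7.68
eef_pos: [0.4873, 0.1429, 0.1219]
ee_rot: [-1.571, -0.001, 3.104]
force: [-0.1, 0.4, -0.6]
grip_width: 0.0598
```

Emit:
play_rows(
  moves=[
    [[0,0,0],[0,0,0]],
    [[0,0,0],[0,0,0]],
    [[0,0,0],[0,0,0]],
    [[0,0,0],[0,0,0]],
  ],
  fingers=4.0,
  newtons=20,
)

```text
t: 8.18
eef_pos: [0.4876, 0.1432, 0.1224]
ee_rot: [-1.571, 0.0, 3.105]
force: [0.8, 1.5, -0.2]
grip_width: 0.0456
```

Now I'll unscrew, turning anticlockwise (−y about the tool).

Emit:
play_rows(
  moves=[
    [[0,0,0],[0,-0.18,0]],
    [[0,0,0],[0,-0.18,0]],
    [[0,0,0],[0,-0.18,0]],
    [[0,0,0],[0,-0.18,0]],
    [[0,0,0],[0,-0.18,0]],
    [[0,0,0],[0,-0.18,0]],
    [[0,0,0],[0,-0.18,0]],
    [[0,0,0],[0,0,0]],
  ],
)

```text
t: 9.18
eef_pos: [0.4877, 0.1432, 0.1224]
ee_rot: [-1.571, 0.001, -1.92]
force: [0.2, 1.2, 1.6]
grip_width: 0.0455
```

Emit:
play_rows(
  moves=[
    [[0,0,0],[0,-0.18,0]],
    [[0,0,0],[0,-0.18,0]],
    [[0,0,0],[0,-0.18,0]],
    [[0,0,0],[0,-0.18,0]],
    [[0,0,0],[0,-0.18,0]],
    [[0,0,0],[0,-0.18,0]],
    [[0,0,0],[0,0,0]],
  ],
)

```text
t: 10.05
eef_pos: [0.4878, 0.1433, 0.1224]
ee_rot: [-1.57, 0.001, -0.843]
force: [0.9, 1.5, 3.4]
grip_width: 0.0459
```

```bash

python3 - <<'E'
from h import *
im=r.capture("wrist"); cv2.imwrite("pics/w6.png",im)
print(r.read_state()["q"].round(3),r.read_state()["ft_torque"])
E
```

```text
[ 0.53   0.646 -1.256  1.917  0.694  1.107 -0.284] [ 0.54462895 -0.47854865  0.03546433]
```

View pics/w6.png

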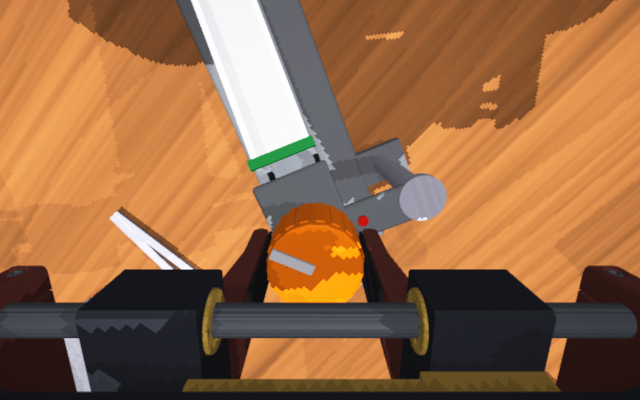

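Emit:
play_rows(
  moves=[
    [[0,0,0],[0,0,0]],
    [[0,0,0],[0,0,0]],
    [[0,0,0],[0,0,0]],
    [[0,0,0],[0,0.18,0]],
    [[0,0,0],[0,0.18,0]],
    [[0,0,0],[0,0.18,0]],
    [[0,0,0],[0,0.18,0]],
    [[0,0,0],[0,0.18,0]],
  ],
  fingers=6.0,
)

```text
t: 11.1
eef_pos: [0.4873, 0.1427, 0.1222]
ee_rot: [-1.571, -0.0, -1.746]
force: [0.0, 0.4, 0.4]
grip_width: 0.0598
```

Emit:
play_rows(
  moves=[
    [[0,0,0],[0,0.18,0]],
    [[0,0,0],[0,0.18,0]],
    [[0,0,0],[0,0.18,0]],
    [[0,0,0],[0,0.18,0]],
    [[0,0,0],[0,0.18,0]],
    [[0,0,0],[0,0.18,0]],
    [[0,0,0],[0,0,0]],
    [[0,0,0],[0,0,0]],
  ],
)

```text
t: 12.1
eef_pos: [0.4873, 0.1429, 0.1222]
ee_rot: [-1.571, -0.0, -2.815]
force: [0.7, -0.7, -0.3]
grip_width: 0.06
```

```bash

python3 - <<'E'
from h import *
im=r.capture("wrist"); cv2.imwrite("pics/w7.png",im)
print(r.read_state()["q"].round(3),cur()[0],r.read_state()["ee_rot"])
E
```

```text
[ 0.248  0.423 -0.791  1.932  0.371  0.937 -1.967] [0.48735107 0.14290406 0.12219933] [-1.57076748e+00 -1.54059952e-04 -2.81562676e+00]
```

View pics/w7.png

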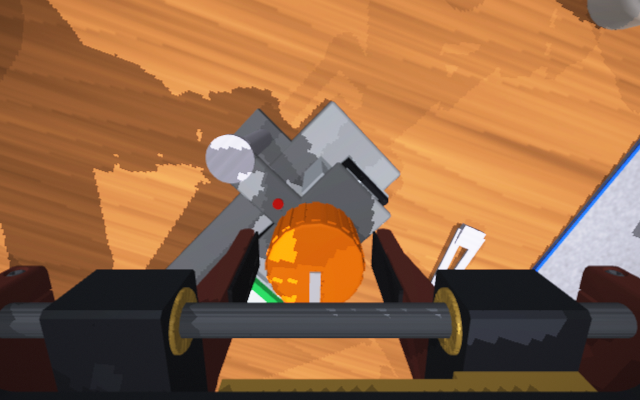

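```bash

python3 - <<'E'
from h import *
P=np.array([.5155,.200]);p,R,s=cur()
for a in (.13,):
    v=p[:2]-P; c,sn=np.cos(a),np.sin(a); d=np.array([[c,-sn],[sn,c]])@v-v
    print(np.linalg.norm(v),R.inv().apply([*d,0])*100, -a)
E
```

```text
0.06365774283057771 [-6.22260615e-01 -8.01533555e-05  5.44672259e-01] -0.13
```

Emit:
play_rows(
  moves=[
    [[0,0,0],[0,0,0]],
    [[0,0,0],[0,0,0]],
    [[0,0,0],[0,0,0]],
  ],
  fingers=4.0,
  newtons=20,
)

```text
t: 12.52
eef_pos: [0.4875, 0.1429, 0.1222]
ee_rot: [-1.571, 0.0, -2.818]
force: [0.7, 0.4, -0.0]
grip_width: 0.0455
```

Emit:
play_rows(
  moves=[
    [[-0.62,0,0.54],[0,-0.13,0]],
    [[-0.62,0,0.54],[0,-0.13,0]],
    [[-0.62,0,0.54],[0,-0.13,0]],
    [[-0.62,0,0.54],[0,-0.13,0]],
  ],
)

```text
t: 13.02
eef_pos: [0.5189, 0.1363, 0.1222]
ee_rot: [-1.571, -0.001, -2.294]
force: [-2.6, 1.1, 0.8]
grip_width: 0.0459
```

Emit:
play_rows(
  moves=[
    [[-0.62,0,0.54],[0,-0.13,0]],
    [[-0.62,0,0.54],[0,-0.13,0]],
    [[-0.62,0,0.54],[0,-0.13,0]],
    [[-0.62,0,0.54],[0,-0.13,0]],
    [[-0.62,0,0.54],[0,-0.13,0]],
    [[-0.62,0,0.54],[0,-0.13,0]],
  ],
)

```text
t: 13.78
eef_pos: [0.5629, 0.1566, 0.1222]
ee_rot: [-1.571, -0.001, -1.515]
force: [-0.3, -1.5, 1.7]
grip_width: 0.0455
```

Emit:
play_rows(
  moves=[
    [[-0.62,0,0.54],[0,-0.13,0]],
    [[-0.62,0,0.54],[0,-0.13,0]],
    [[-0.62,0,0.54],[0,-0.13,0]],
    [[-0.62,0,0.54],[0,-0.13,0]],
    [[-0.62,0,0.54],[0,-0.13,0]],
    [[-0.62,0,0.54],[0,-0.13,0]],
    [[0,0,0],[0,0,0]],
  ],
)

```text
t: 14.65
eef_pos: [0.5803, 0.2028, 0.1223]
ee_rot: [-1.569, -0.001, -0.739]
force: [5.4, 0.9, -0.1]
grip_width: 0.046
```

```bash

python3 - <<'E'
from h import *
im=r.capture("wrist"); cv2.imwrite("pics/w8.png",im)
print(r.read_state()["q"].round(3),cur()[0],r.read_state()["ee_rot"])
E
```

```text
[ 0.331  0.785 -1.177  1.664  0.767  1.226 -0.192] [0.58027951 0.20275409 0.12232439] [-1.56859937e+00 -1.04716074e-03 -7.40737737e-01]
```

View pics/w8.png

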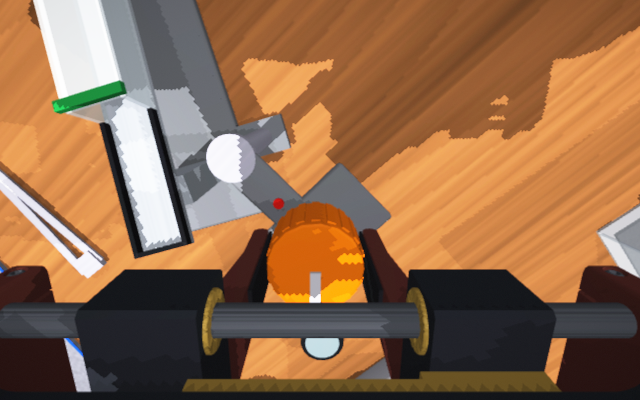

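Emit:
play_rows(
  moves=[
    [[-0.38,0,0.33],[0,-0.08,0]],
    [[0,0,0],[0,0,0]],
  ],
)

```text
t: 14.95
eef_pos: [0.58, 0.2073, 0.1223]
ee_rot: [-1.569, -0.002, -0.661]
force: [6.6, -0.5, -1.4]
grip_width: 0.0455
```

Emit:
play_rows(
  moves=[
    [[0,0,0],[0,0,0]],
    [[0,0,0],[0,0,0]],
    [[0,0,0],[0,0,0]],
    [[0,-2,0],[0,0,0]],
    [[0,-4,0],[0,0,0]],
    [[0,-4,0],[0,0,0]],
    [[0,-4,0],[0,0,0]],
    [[0,0,0],[0,0,0]],
  ],
  fingers=6.5,
)

```text
t: 15.95
eef_pos: [0.5788, 0.2095, 0.2668]
ee_rot: [-1.565, -0.003, -0.658]
force: [-0.7, 0.1, -0.9]
grip_width: 0.0649
```

```bash

python3 - <<'E'
from h import *
im=r.capture("wrist"); cv2.imwrite("pics/w9.png",im)
cv2.imwrite("pics/t9.png",cv2.resize(r.capture("top")[170:300,225:425],(800,520),interpolation=cv2.INTER_CUBIC))
print(r.read_state()["q"].round(3),cur()[0],r.read_state()["ee_rot"])
for x in r.landmark_of("top","case"): print(np.round(x["position"],1),round(x["conf"],2),atz("top",x["position"],.016))
E
```

```text
[ 0.362  0.674 -1.289  1.496  0.649  1.456 -0.029] [0.57805883 0.20790119 0.26301673] [-1.57018864e+00 -9.21238618e-04 -6.58781771e-01]
[384.9 162.7] 0.64 [ 0.71881043 -0.26709939  0.016     ]
[432.9 217. ] 0.57 [ 0.51798939 -0.43589387  0.016     ]
[387.4 237.1] 0.53 [ 0.44678716 -0.26889276  0.016     ]
[365.9 210.3] 0.4 [ 0.54425753 -0.19353131  0.016     ]
[324.2 164.1] 0.36 [ 0.71512438 -0.04454338  0.016     ]
```

View pics/w9.png

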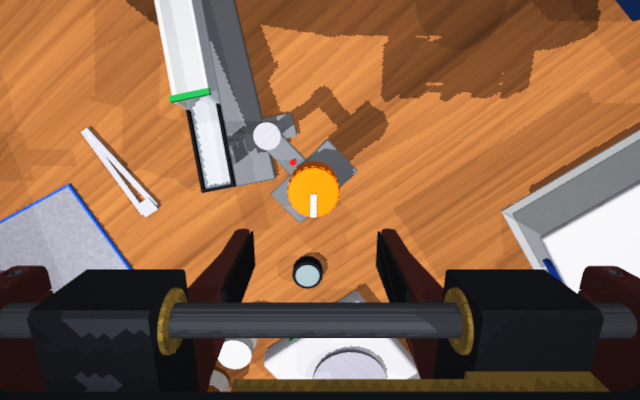

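View pics/t9.png

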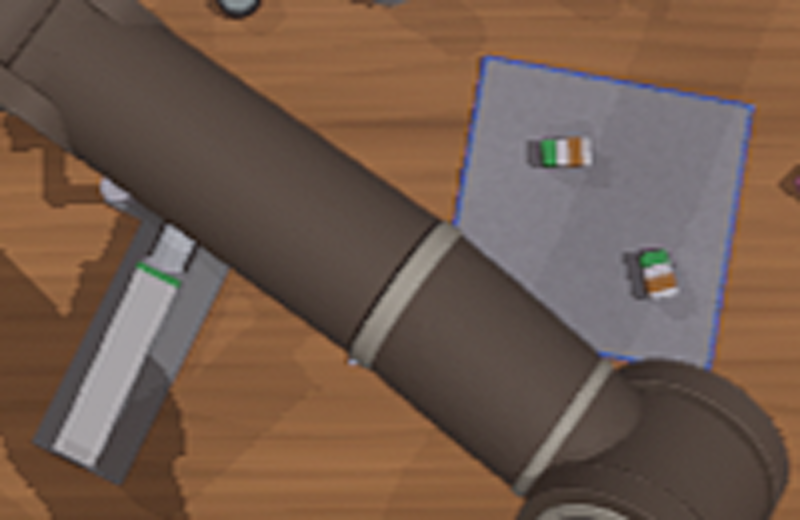

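```bash

python3 - <<'E'
from h import *
plan([0.53,-0.29,0.24],-1.57)
E
```

```text
from [0.5779 0.2075 0.262 ] yaw [-1.571 -0.    -0.659] n 10
[[[2.67,0.22,-4.23],[0.0,0.091,0.0]],[[3.04,0.23,-3.96],[0.0,0.091,0.0]],[[3.39,0.22,-3.68],[0.0,0.091,0.0]],[[3.7,0.23,-3.35],[0.0,0.091,0.0]],[[4.0,0.22,-3.0],[0.0,0.092,0.0]],[[4.26,0.22,-2.62],[0.0,0.091,0.0]],[[4.47,0.23,-2.22],[0.0,0.091,0.0]],[[4.66,0.22,-1.81],[0.0,0.091,0.001]]]
[[[4.81,0.22,-1.37],[0.0,0.091,-0.0]],[[4.91,0.22,-0.94],[0.0,0.091,-0.0]]]
```

Emit:
play_rows(
  moves=[
    [[2.65,0.2,-4.25],[0,0.091,0]],
    [[3.05,0.2,-3.95],[0,0.091,0]],
    [[3.4,0.2,-3.7],[0,0.091,0]],
    [[3.7,0.2,-3.35],[0,0.091,0]],
    [[4.0,0.2,-3.0],[0,0.091,0]],
    [[4.25,0.2,-2.6],[0,0.091,0]],
    [[4.45,0.2,-2.2],[0,0.091,0]],
    [[4.65,0.2,-1.8],[0,0.091,0]],
  ],
)

```text
t: 17.1
eef_pos: [0.539, -0.1916, 0.2451]
ee_rot: [-1.572, 0.001, -1.39]
force: [1.4, -0.6, 0.4]
grip_width: 0.0653
```

Emit:
play_rows(
  moves=[
    [[4.8,0.2,-1.35],[0,0.091,0]],
    [[4.9,0.2,-0.95],[0,0.091,0]],
    [[0,0,0],[0,0,0]],
    [[0,0,0],[0,0,0]],
  ],
)

```text
t: 17.6
eef_pos: [0.5303, -0.2882, 0.2414]
ee_rot: [-1.572, 0.002, -1.568]
force: [0.2, 0.2, 0.4]
grip_width: 0.065
```

```bash
cat >> h.py <<'E'
def case_fit(im,cal,roi=None,ztop=.028):
    """list of cases by colour: returns green blob & amber blob centroids (px)"""
    hsv=cv2.cvtColor(im,cv2.COLOR_BGR2HSV); out={}
    for nme,lo,hi in (("green",(55,120,60),(85,255,255)),("amber",(8,140,90),(20,255,230)),("white",(0,0,170),(180,50,255))):
        m=cv2.inRange(hsv,lo,hi)
        if roi: q=np.zeros_like(m); q[roi[1]:roi[3],roi[0]:roi[2]]=m[roi[1]:roi[3],roi[0]:roi[2]]; m=q
        n,l,st,ce=cv2.connectedComponentsWithStats(m)
        out[nme]=[(ce[i].round(1).tolist(),int(st[i,4])) for i in range(1,n) if st[i,4]>40]
    return out
E
python3 - <<'E'
from h import *
print(cur()[0],cur()[2]["ee_rot"],cur()[2]["q"].round(2))
c=r.calibration("wrist"); im=r.capture("wrist"); cv2.imwrite("pics/w10.png",im)
for x in r.landmark_of("wrist","case"): print(np.round(x["position"],1),round(x["conf"],2),atz("wrist",x["position"],.016,c))
E
```

```text
[ 0.5302966  -0.28820405  0.24143149] [-1.57184892  0.00162335 -1.56759613] [ 1.17  0.6  -1.16  1.55  0.56  1.36 -0.04]
[243.  152.7] 0.96 [ 0.44124235 -0.27317568  0.016     ]
[467.6 147.6] 0.91 [ 0.71451832 -0.26580686  0.016     ]
[335.7  87. ] 0.67 [ 0.55281125 -0.19650437  0.016     ]
[307.1 262.5] 0.59 [ 0.51915661 -0.4203005   0.016     ]
```

View pics/w10.png

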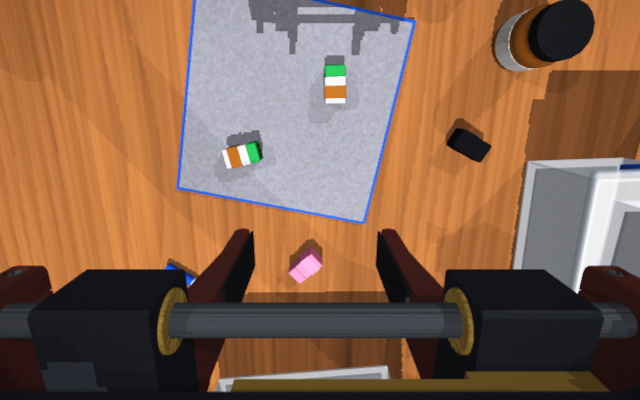

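```bash

python3 - <<'E'
from h import *
im=cv2.imread("pics/w10.png")
cv2.imwrite("pics/w10z.png",cv2.resize(im[45:185,205:365],(800,700-100),interpolation=cv2.INTER_CUBIC))
E
```

```text
(no output)
```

View pics/w10z.png

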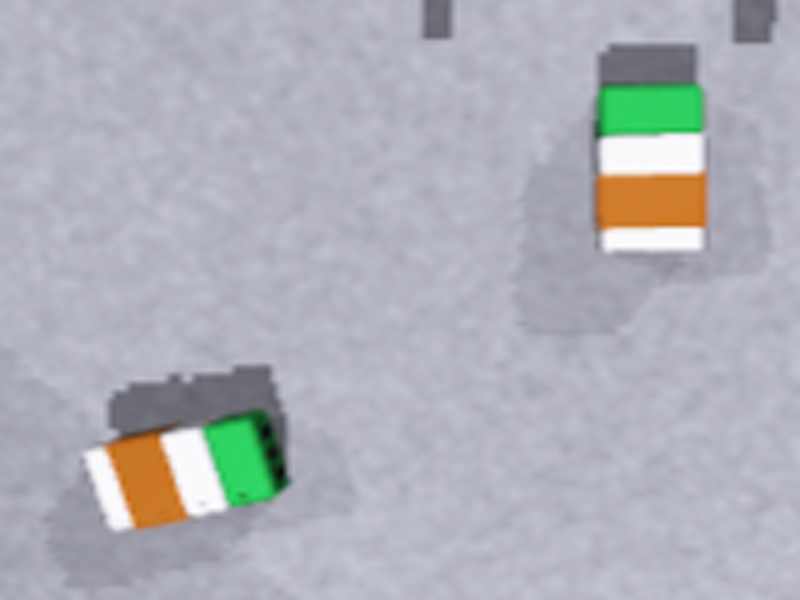

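```bash

python3 - <<'E'
from h import *
f=lambda x,y: atz("wrist",(205+x/5-.4,45+y/4.2857-.4),.028)[:2]
for n,q in {"A":[(600,86),(703,86),(704,250),(600,250)],"B":[(262,411),(283,490),(120,530),(84,455)]}.items():
    P=np.array([f(*a) for a in q]); d=(P[0]+P[1]-P[2]-P[3])/2; print(n,P.mean(0).round(4),"yaw",np.arctan2(d[1],d[0]).round(3),"L",np.linalg.norm(d).round(4),"W",np.linalg.norm(P[0]-P[1]).round(4))
E
```

```text
A [ 0.5518 -0.1932] yaw 1.596 L 0.0407 W 0.0228
B [ 0.4431 -0.2734] yaw 0.282 L 0.0428 W 0.0222
```

```bash

python3 - <<'E'
from h import *
plan([0.5518,-0.1932,0.08],-1.546)
E
```

```text
from [ 0.5308 -0.2873  0.2421] yaw [-1.571e+00  1.000e-03 -1.566e+00] n 4
[[[-2.35,4.05,0.54],[0.0,-0.005,-0.0]],[[-2.34,4.06,0.55],[0.0,-0.005,-0.0]],[[-2.35,4.05,0.56],[0.0,-0.005,-0.001]],[[-2.34,4.05,0.57],[0.0,-0.005,0.0]]]
```

Emit:
play_rows(
  moves=[
    [[-2.35,4.05,0.55],[0,-0.005,0]],
    [[-2.35,4.05,0.55],[0,-0.005,0]],
    [[-2.35,4.05,0.55],[0,-0.005,0]],
    [[-2.35,4.05,0.57],[0,-0.005,0]],
    [[0,0,0],[0,0,0]],
    [[0,0,0],[0,0,0]],
  ],
  fingers=5.0,
)

```text
t: 18.45
eef_pos: [0.5527, -0.1947, 0.0813]
ee_rot: [-1.57, -0.0, -1.547]
force: [-0.2, -0.9, 0.2]
grip_width: 0.0503
```

```bash

python3 - <<'E'
from h import *
plan([0.5518,-0.1932,0.0],-1.546,n=4)
cv2.imwrite("pics/w11.png",r.capture("wrist"))
E
```

```text
from [ 0.5527 -0.1947  0.0813] yaw [-1.57  -0.    -1.547] n 4
[[[-0.04,2.03,-0.02],[-0.0,-0.0,0.0]],[[-0.04,2.04,-0.03],[-0.001,-0.001,0.0]],[[-0.04,2.03,-0.02],[0.0,-0.0,0.0]],[[-0.04,2.03,-0.02],[-0.0,-0.0,0.0]]]
```

View pics/w11.png

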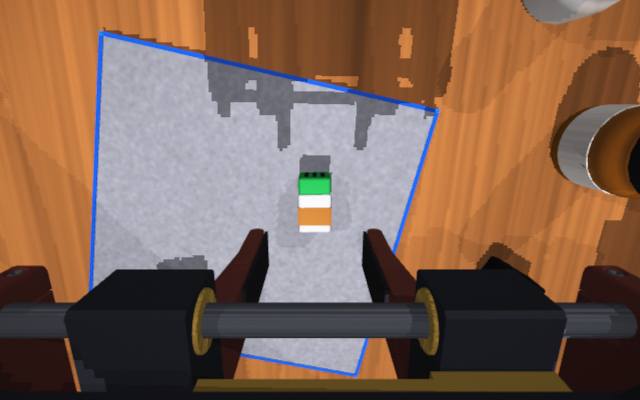

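Emit:
play_rows(
  moves=[
    [[-0.04,2.0,-0.03],[0,0,0]],
    [[-0.04,2.0,-0.03],[0,0,0]],
    [[-0.04,2.0,-0.02],[0,0,0]],
    [[-0.03,1.2,-0.02],[0,0,0]],
    [[0,0.9,0],[0,0,0]],
    [[0,0,0],[0,0,0]],
    [[0,0,0],[0,0,0]],
  ],
)

```text
t: 19.38
eef_pos: [0.5514, -0.1935, -0.0003]
ee_rot: [-1.57, -0.0, -1.549]
force: [-0.2, -0.6, 0.2]
grip_width: 0.0499
```

```bash

python3 - <<'E'
from h import *
im=r.capture("wrist");cv2.imwrite("pics/w12.png",cv2.resize(im[170:320,210:430],(792,540),interpolation=cv2.INTER_CUBIC))
im=r.capture("side");cv2.imwrite("pics/s12.png",cv2.resize(im[240:310,270:350],(686,600),interpolation=cv2.INTER_CUBIC))
E
```

```text
(no output)
```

View pics/w12.png

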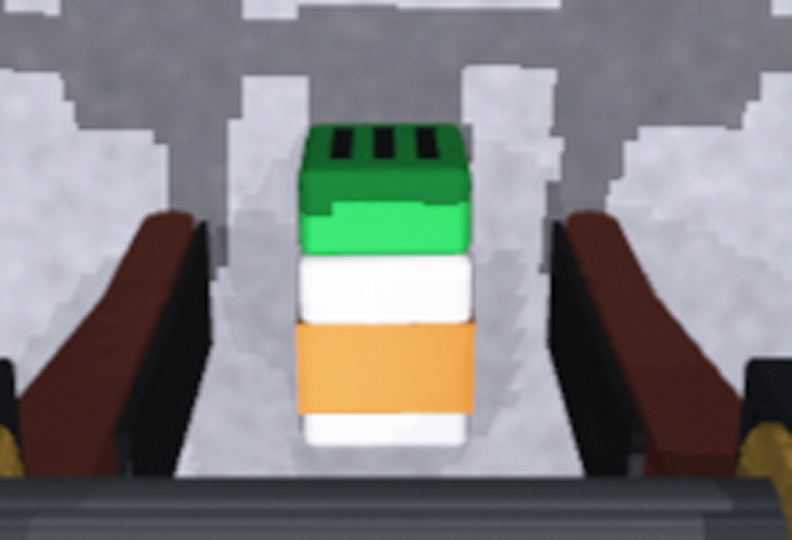

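View pics/s12.png

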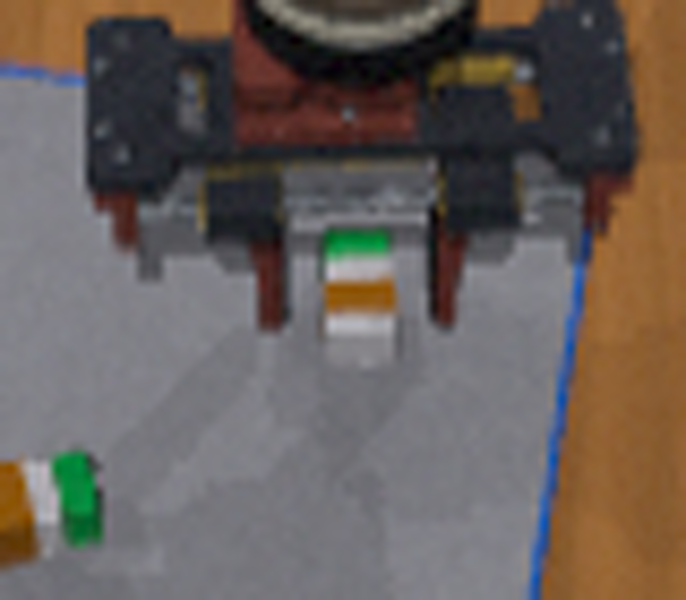

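Emit:
play_rows(
  moves=[
    [[0,0,0],[0,0,0]],
    [[0,0,0],[0,0,0]],
    [[0,0,0],[0,0,0]],
    [[0,0,0],[0,0,0]],
  ],
  fingers=1.8,
  newtons=8,
)

```text
t: 19.98
eef_pos: [0.551, -0.1935, -0.0007]
ee_rot: [-1.571, -0.0, -1.549]
force: [-0.2, 0.3, 1.4]
grip_width: 0.024
```

Emit:
play_rows(
  moves=[
    [[0,-0.5,0],[0,0,0]],
    [[0,-1.5,0],[0,0,0]],
    [[0,-2,0],[0,0,0]],
    [[0,-2,0],[0,0,0]],
  ],
)

```text
t: 20.48
eef_pos: [0.5513, -0.1934, 0.0612]
ee_rot: [-1.57, -0.0, -1.549]
force: [-0.1, -0.3, -0.8]
grip_width: 0.0238
```

```bash

python3 - <<'E'
from h import *
im=r.capture("wrist");cv2.imwrite("pics/w13.png",cv2.resize(im[170:320,210:430],(792,540),interpolation=cv2.INTER_CUBIC))
plan([0.40,-0.02,0.25],-1.0)
E
```

```text
from [ 0.5527 -0.1935  0.0637] yaw [-1.567e+00 -1.000e-03 -1.549e+00] n 6
[[[-2.94,-3.12,-2.47],[-0.001,-0.091,0.0]],[[-3.16,-3.12,-2.19],[-0.0,-0.092,0.001]],[[-3.35,-3.11,-1.9],[-0.001,-0.091,0.0]],[[-3.5,-3.11,-1.58],[-0.0,-0.092,0.001]],[[-3.64,-3.11,-1.26],[-0.001,-0.091,-0.0]],[[-3.74,-3.11,-0.92],[-0.0,-0.092,0.0]]]
```

View pics/w13.png

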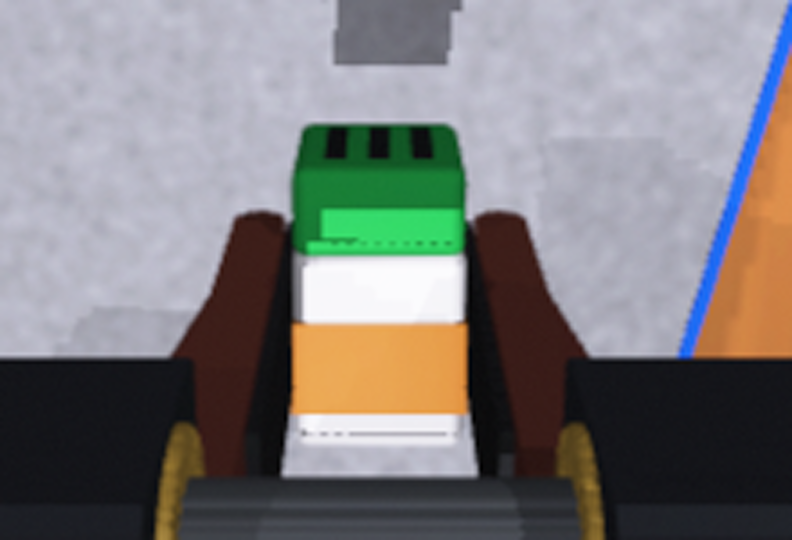

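```bash
cat >> h.py <<'E'
O=np.array([.4873,.1429,.095]); PSI=2.683; SL=.28
EX=np.array([np.cos(PSI)*np.cos(SL),np.sin(PSI)*np.cos(SL),-np.sin(SL)]); EZ=np.array([np.cos(PSI)*np.sin(SL),np.sin(PSI)*np.sin(SL),np.cos(SL)]); EY=np.cross(EZ,EX)
def mouth(x,z): return O+x*EX+z*EZ
E
python3 - <<'E'
from h import *
g=mouth(.005,.09); print(g)
plan(g+[0,0,0.0],PSI-np.pi,-SL,vmax=4.8)
E
```

```text
[0.46068908 0.15603774 0.18011321]
from [ 0.5527 -0.1935  0.0637] yaw [-1.567e+00 -1.000e-03 -1.549e+00] n 8
[[[-4.39,-1.47,-1.05],[0.019,-0.135,-0.031]],[[-4.44,-1.61,-0.42],[0.018,-0.136,-0.031]],[[-4.41,-1.76,0.22],[0.019,-0.135,-0.031]],[[-4.28,-1.88,0.83],[0.019,-0.135,-0.031]],[[-4.06,-1.99,1.43],[0.019,-0.136,-0.031]],[[-3.77,-2.08,2.01],[0.018,-0.135,-0.031]],[[-3.39,-2.14,2.53],[0.019,-0.136,-0.031]],[[-2.95,-2.2,3.0],[0.019,-0.135,-0.031]]]
```

Emit:
play_rows(
  moves=[
    [[-4.4,-1.5,-1.05],[0.019,-0.135,-0.031]],
    [[-4.45,-1.6,-0.4],[0.019,-0.135,-0.031]],
    [[-4.4,-1.75,0.2],[0.019,-0.135,-0.031]],
    [[-4.3,-1.9,0.85],[0.019,-0.135,-0.031]],
    [[-4.05,-2.0,1.45],[0.019,-0.136,-0.031]],
    [[-3.75,-2.1,2.0],[0.019,-0.136,-0.031]],
    [[-3.4,-2.15,2.55],[0.019,-0.136,-0.031]],
    [[-2.95,-2.2,3.0],[0.019,-0.135,-0.031]],
  ],
)

```text
t: 21.52
eef_pos: [0.4594, 0.1577, 0.1784]
ee_rot: [-1.57, -0.279, -0.454]
force: [0.1, 0.9, 0.1]
grip_width: 0.0239
```

Emit:
play_rows(
  moves=[
    [[0,0,0],[0,0,0]],
    [[0,0,0],[0,0,0]],
  ],
)

```text
t: 21.78
eef_pos: [0.46, 0.1556, 0.1774]
ee_rot: [-1.57, -0.278, -0.46]
force: [0.2, -0.6, -0.6]
grip_width: 0.024
```

```bash

python3 - <<'E'
from h import *
print(cur()[2]["q"].round(2))
plan(mouth(.005,.03),PSI-np.pi,-SL,vmax=2.5)
cv2.imwrite("pics/w14.png",r.capture("wrist"))
im=r.capture("side");cv2.imwrite("pics/s14.png",cv2.resize(im[120:220,220:340],(720,600),interpolation=cv2.INTER_CUBIC))
E
```

```text
[ 0.54  0.43 -1.4   2.06  0.81  1.08 -0.15]
from [0.46   0.1556 0.1774] yaw [-1.57  -0.278 -0.46 ] n 3
[[[0.04,1.92,0.02],[-0.0,-0.0,-0.001]],[[0.05,1.91,0.03],[-0.0,-0.001,-0.001]],[[0.04,1.92,0.02],[-0.0,-0.0,-0.0]]]
```

View pics/w14.png

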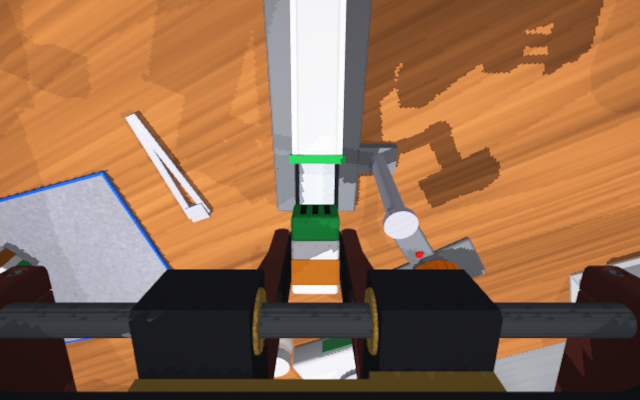

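View pics/s14.png

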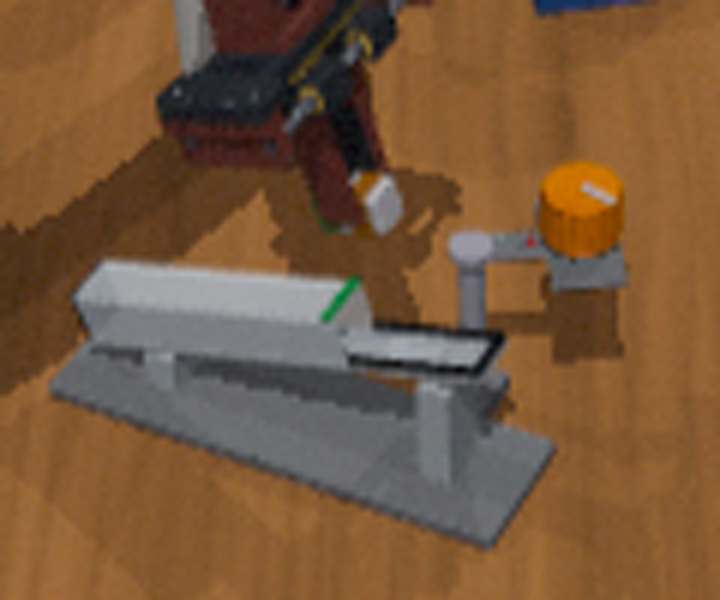

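Emit:
play_rows(
  moves=[
    [[0.04,1.9,0.03],[0,0,0]],
    [[0.05,1.9,0.03],[0,0,0]],
    [[0.05,1.5,0.02],[0,0,0]],
    [[0,0,0],[0,0,0]],
    [[0,0,0],[0,0,0]],
  ],
)

```text
t: 22.5
eef_pos: [0.4745, 0.1502, 0.127]
ee_rot: [-1.569, -0.277, -0.459]
force: [-0.2, 0.2, -0.7]
grip_width: 0.0241
```

```bash

python3 - <<'E'
from h import *
print(cur()[2]["q"].round(2))
plan(mouth(.005,-.001),PSI-np.pi,-SL,vmax=1.2)
cv2.imwrite("pics/w15.png",r.capture("wrist"))
im=r.capture("side");cv2.imwrite("pics/s15.png",cv2.resize(im[120:220,220:340],(720,600),interpolation=cv2.INTER_CUBIC))
E
```

```text
[ 0.44  0.51 -1.29  2.1   0.93  1.02 -0.24]
from [0.4745 0.1502 0.127 ] yaw [-1.569 -0.277 -0.459] n 3
[[[0.01,1.19,-0.03],[-0.0,-0.0,-0.001]],[[0.02,1.2,-0.03],[-0.001,-0.0,-0.001]],[[0.01,1.19,-0.03],[-0.0,-0.0,-0.001]]]
```

View pics/w15.png

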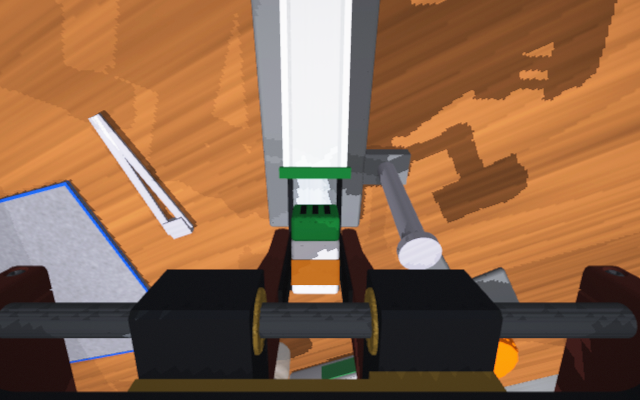

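View pics/s15.png

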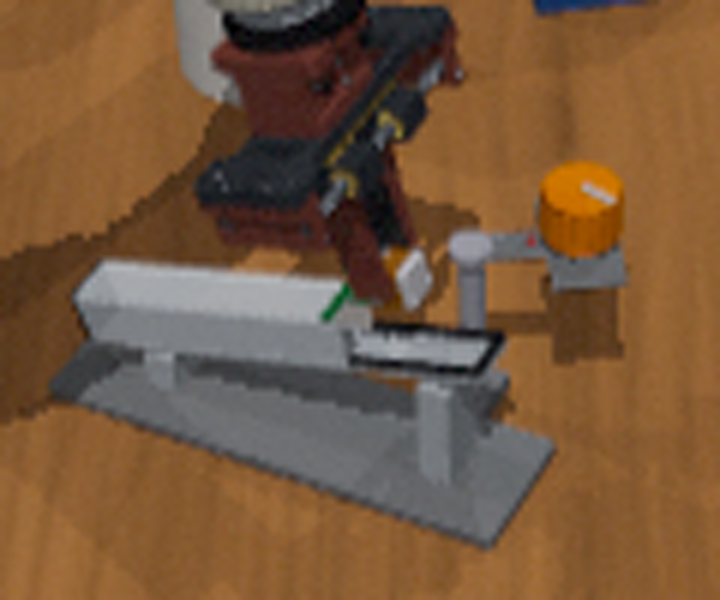

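Emit:
play_rows(
  moves=[
    [[0,1.0,-0.03],[0,0,0]],
    [[0,1.0,-0.03],[0,0,0]],
    [[0,0.9,-0.03],[0,0,0]],
    [[0,0,0],[0,0,0]],
    [[0,0,0],[0,0,0]],
  ],
)

```text
t: 23.22
eef_pos: [0.4811, 0.146, 0.0988]
ee_rot: [-1.57, -0.276, -0.458]
force: [-1.3, 0.5, -0.6]
grip_width: 0.0239
```

```bash

python3 - <<'E'
from h import *
print(cur()[2]["q"].round(2))
plan(mouth(.005,-.0025),PSI-np.pi,-SL,vmax=1.2)
im=r.capture("wrist");cv2.imwrite("pics/w16.png",cv2.resize(im[120:300,200:440],(800,600),interpolation=cv2.INTER_CUBIC))
im=r.capture("side");cv2.imwrite("pics/s16.png",cv2.resize(im[120:220,220:340],(720,600),interpolation=cv2.INTER_CUBIC))
E
```

```text
[ 0.4   0.56 -1.23  2.12  1.    0.99 -0.28]
from [0.4811 0.146  0.0988] yaw [-1.57  -0.276 -0.458] n 1
[[[0.07,0.8,-0.01],[-0.001,0.0,-0.004]]]
```

View pics/w16.png

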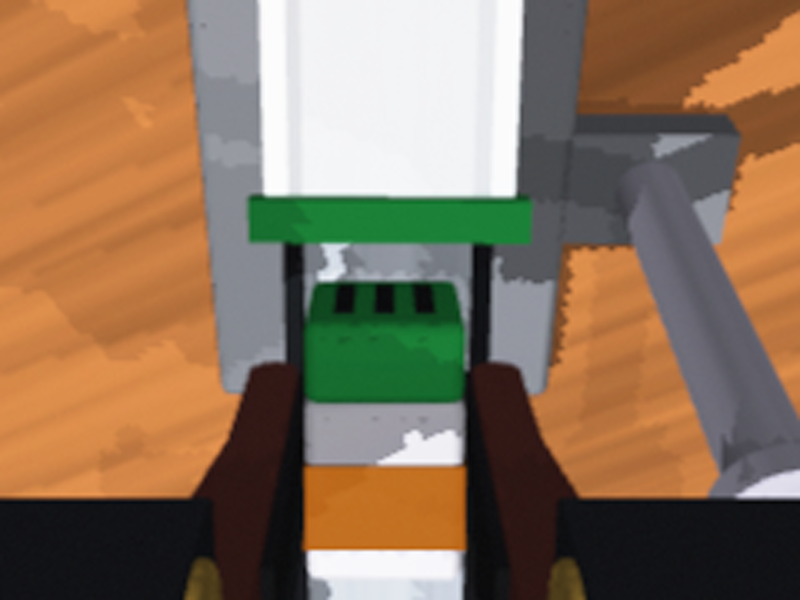

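View pics/s16.png

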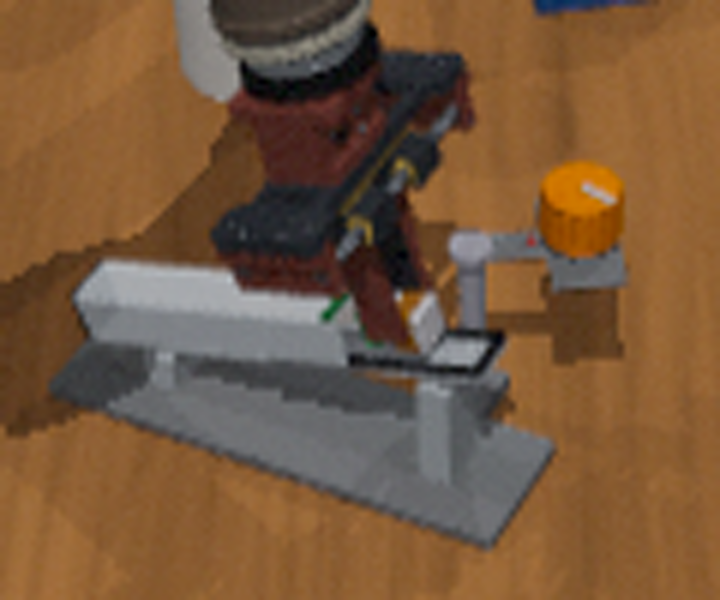

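Emit:
play_rows(
  moves=[
    [[0.03,0.35,0],[0,0,0]],
    [[0.03,0.35,0],[0,0,0]],
    [[0,0,0],[0,0,0]],
    [[0,0,0],[0,0,0]],
  ],
)

```text
t: 23.82
eef_pos: [0.4833, 0.1447, 0.0922]
ee_rot: [-1.57, -0.277, -0.459]
force: [0.0, -0.4, 0.3]
grip_width: 0.0238
```

```bash

python3 - <<'E'
from h import *
plan(mouth(.005,-.0025),PSI-np.pi,-SL,vmax=1.2)
im=r.capture("wrist");cv2.imwrite("pics/w17.png",cv2.resize(im[120:300,200:440],(800,600),interpolation=cv2.INTER_CUBIC))
E
```

```text
from [0.4833 0.1447 0.0922] yaw [-1.57  -0.277 -0.459] n 1
[[[-0.0,0.1,0.01],[-0.001,-0.0,-0.003]]]
```

View pics/w17.png

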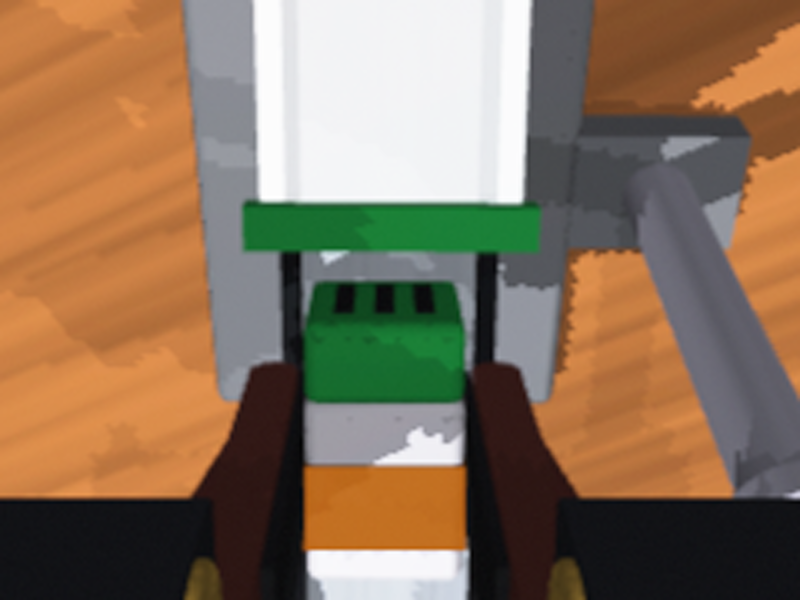

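Emit:
play_rows(
  moves=[
    [[0,0.15,-0.03],[0,0,0]],
    [[0,0,0],[0,0,0]],
  ],
)

```text
t: 24.12
eef_pos: [0.4836, 0.1442, 0.0907]
ee_rot: [-1.57, -0.277, -0.459]
force: [0.7, 0.4, -0.7]
grip_width: 0.0241
```

Emit:
play_rows(
  moves=[
    [[0,0,0],[0,0,0]],
    [[0,0,0],[0,0,0]],
    [[0,0,0],[0,0,0]],
    [[0,0,0],[0,0,0]],
  ],
  fingers=4.2,
)

```text
t: 24.62
eef_pos: [0.4836, 0.1442, 0.0908]
ee_rot: [-1.57, -0.277, -0.459]
force: [-0.8, 0.1, 1.2]
grip_width: 0.0419
```

```bash

python3 - <<'E'
from h import *
im=r.capture("wrist");cv2.imwrite("pics/w18.png",im)
im=r.capture("side");cv2.imwrite("pics/s18.png",cv2.resize(im[120:220,220:340],(720,600),interpolation=cv2.INTER_CUBIC))
E
```

```text
(no output)
```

View pics/w18.png

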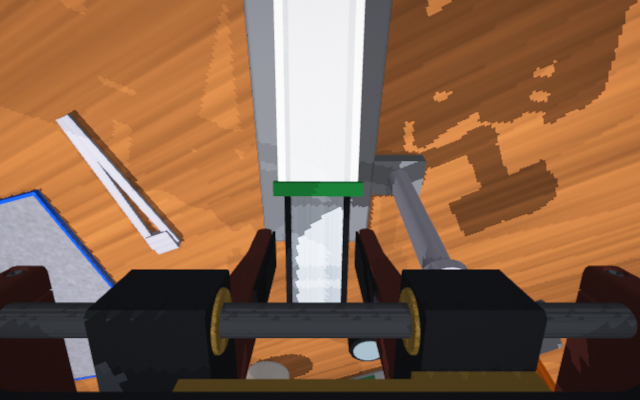

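View pics/s18.png

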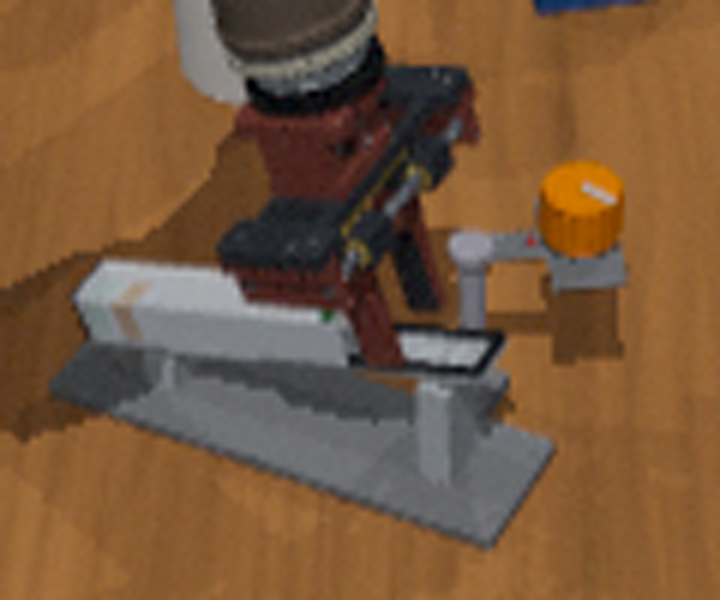

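Emit:
play_rows(
  moves=[
    [[0,-1,0],[0,0,0]],
    [[0,-2,0],[0,0,0]],
    [[0,-2,0],[0,0,0]],
    [[0,-1,0],[0,0,0]],
    [[0,0,0],[0,0,0]],
  ],
)

```text
t: 25.35
eef_pos: [0.4692, 0.1514, 0.1491]
ee_rot: [-1.569, -0.278, -0.459]
force: [-0.3, -0.2, -0.1]
grip_width: 0.042
```

```bash

python3 - <<'E'
from h import *
print(cur()[2]["q"].round(2))
t=r.capture("top"); cv2.imwrite("pics/t19.png",cv2.resize(t[170:300,225:425],(800,520),interpolation=cv2.INTER_CUBIC))
plan([0.44,-0.10,0.24],-1.6)
E
```

```text
[ 0.48  0.47 -1.33  2.08  0.88  1.04 -0.19]
from [0.469  0.1511 0.1485] yaw [-1.57  -0.277 -0.459] n 7
[[[1.53,-0.93,-3.4],[-0.023,0.162,0.035]],[[2.03,-0.91,-3.13],[-0.022,0.162,0.035]],[[2.47,-0.93,-2.79],[-0.023,0.162,0.035]],[[2.86,-0.96,-2.37],[-0.023,0.162,0.035]],[[3.17,-1.02,-1.91],[-0.023,0.162,0.036]],[[3.41,-1.1,-1.39],[-0.023,0.161,0.035]],[[3.54,-1.19,-0.87],[-0.022,0.162,0.035]]]
```

View pics/t19.png

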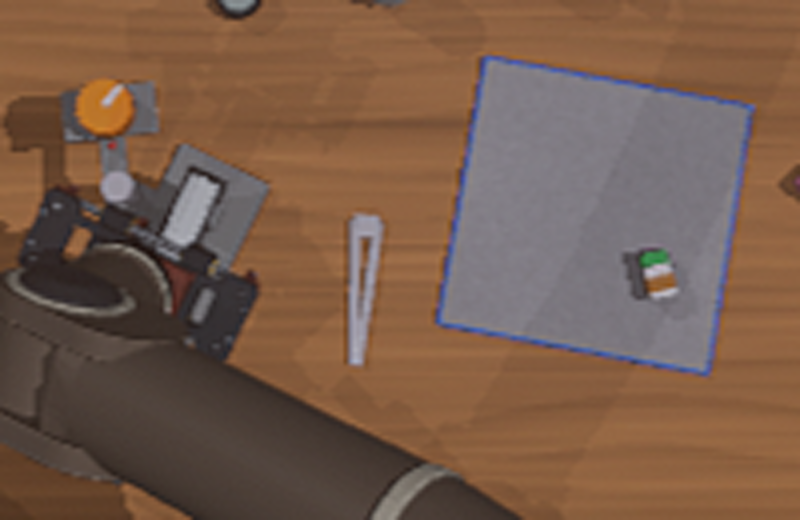

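Case B has not moved. I'll go to it.

Emit:
play_rows(
  moves=[
    [[1.55,-0.95,-3.4],[-0.023,0.162,0.035]],
    [[2.05,-0.95,-3.15],[-0.022,0.162,0.035]],
    [[2.45,-0.95,-2.8],[-0.023,0.162,0.035]],
    [[2.85,-0.95,-2.35],[-0.023,0.162,0.035]],
    [[3.15,-1.0,-1.9],[-0.023,0.162,0.036]],
    [[3.4,-1.1,-1.4],[-0.023,0.161,0.035]],
    [[3.55,-1.2,-0.85],[-0.022,0.162,0.035]],
    [[0,0,0],[0,0,0]],
  ],
)

```text
t: 26.4
eef_pos: [0.4401, -0.1033, 0.2402]
ee_rot: [-1.572, 0.001, -1.608]
force: [-0.9, -0.4, -0.6]
grip_width: 0.042
```

```bash

python3 - <<'E'
from h import *
print(cur()[2]["q"].round(2))
R=tgtR(-2.86); off=R.apply([.05,0,0]); print(off)
plan(np.array([0.4431,-0.2734,0.12])+off,-2.86)
E
```

```text
[ 1.24  0.32 -1.32  1.89  0.34  1.19 -0.24]
[-0.0480307 -0.0138943  0.       ]
from [ 0.4401 -0.1033  0.2402] yaw [-1.572e+00  1.000e-03 -1.608e+00] n 7
[[[2.65,1.71,-0.54],[0.0,0.179,-0.0]],[[2.71,1.72,-0.07],[0.0,0.179,-0.0]],[[2.67,1.71,0.42],[0.001,0.179,-0.0]],[[2.56,1.72,0.89],[-0.0,0.179,-0.0]],[[2.36,1.71,1.33],[-0.0,0.179,-0.0]],[[2.09,1.72,1.72],[0.0,0.178,-0.0]],[[1.74,1.71,2.07],[0.0,0.179,-0.0]]]
```

Emit:
play_rows(
  moves=[
    [[2.65,1.7,-0.55],[0,0.179,0]],
    [[2.7,1.7,-0.05],[0,0.179,0]],
    [[2.65,1.7,0.4],[0,0.179,0]],
    [[2.55,1.7,0.9],[0,0.179,0]],
    [[2.35,1.7,1.35],[0,0.179,0]],
    [[2.1,1.7,1.7],[0,0.179,0]],
    [[1.75,1.7,2.05],[0,0.179,0]],
    [[0,0,0],[0,0,0]],
  ],
  fingers=5.0,
)

```text
t: 27.4
eef_pos: [0.3951, -0.2835, 0.1195]
ee_rot: [-1.574, -0.002, -2.853]
force: [0.3, 0.3, -0.2]
grip_width: 0.0503
```

Emit:
play_rows(
  moves=[
    [[0,0,0],[0,0,0]],
  ],
)

```text
t: 27.52
eef_pos: [0.3971, -0.2818, 0.1213]
ee_rot: [-1.572, 0.0, -2.847]
force: [0.9, -0.0, 0.6]
grip_width: 0.0502
```

```bash

python3 - <<'E'
from h import *
print(cur()[2]["q"].round(2),cur()[0],cur()[2]["ee_rot"])
im=r.capture("wrist");cv2.imwrite("pics/w20.png",im)
E
```

```text
[ 1.21  0.41 -0.85  1.98  0.38  0.93 -1.11] [ 0.39708395 -0.28175762  0.12128516] [-1.57211306e+00  7.85240092e-05 -2.84737867e+00]
```

View pics/w20.png

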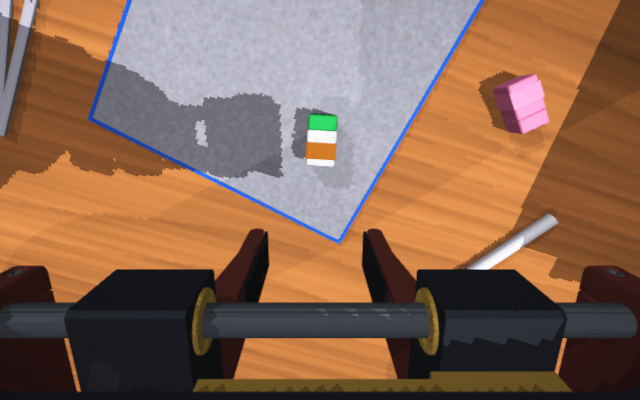

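```bash

python3 - <<'E'
from h import *
im=cv2.imread("pics/w20.png");cv2.imwrite("pics/w20z.png",cv2.resize(im[100:180,280:360],(600,600),interpolation=cv2.INTER_CUBIC))
E
```

```text
(no output)
```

View pics/w20z.png

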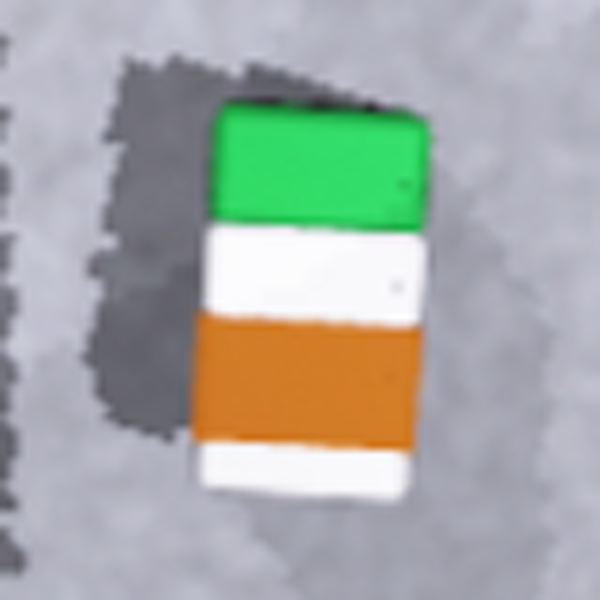

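```bash

python3 - <<'E'
from h import *
f=lambda x,y: atz("wrist",(280+x/7.5-.4,100+y/7.5-.4),.028)[:2]
P=np.array([f(*a) for a in [(218,108),(428,114),(408,500),(200,488)]]); d=(P[0]+P[1]-P[2]-P[3])/2; yaw=np.arctan2(d[1],d[0])
print(P.mean(0).round(4),"yaw",yaw.round(3),"L",np.linalg.norm(d).round(4),"W",np.linalg.norm(P[0]-P[1]).round(4))
plan([*P.mean(0),0.08],yaw-np.pi,n=2)
E
```

```text
[ 0.4412 -0.2748] yaw 0.25 L 0.0412 W 0.0223
from [ 0.3972 -0.2818  0.1216] yaw [-1.572  0.    -2.848] n 2
[[[-2.2,2.08,0.3],[0.0,0.022,-0.0]],[[-2.21,2.08,0.25],[0.001,0.022,-0.0]]]
```

Emit:
play_rows(
  moves=[
    [[-2.2,2.05,0.3],[0,0.022,0]],
    [[-2.2,2.05,0.25],[0,0.022,0]],
    [[0,0,0],[0,0,0]],
    [[0,0,0],[0,0,0]],
  ],
)

```text
t: 28.08
eef_pos: [0.4403, -0.2759, 0.081]
ee_rot: [-1.571, -0.0, -2.894]
force: [-0.2, -0.2, -0.2]
grip_width: 0.0502
```

```bash

python3 - <<'E'
from h import *
plan([.4412,-.2748,0.0],.25-np.pi,n=4)
im=r.capture("wrist");cv2.imwrite("pics/w21.png",cv2.resize(im[120:300,200:440],(800,600),interpolation=cv2.INTER_CUBIC))
E
```

```text
from [ 0.4403 -0.2759  0.081 ] yaw [-1.571 -0.    -2.894] n 4
[[[-0.03,2.02,-0.02],[0.0,-0.001,0.0]],[[-0.03,2.03,-0.02],[0.0,-0.0,0.0]],[[-0.03,2.02,-0.02],[0.0,-0.001,0.0]],[[-0.02,2.03,-0.02],[0.0,-0.0,0.0]]]
```

View pics/w21.png

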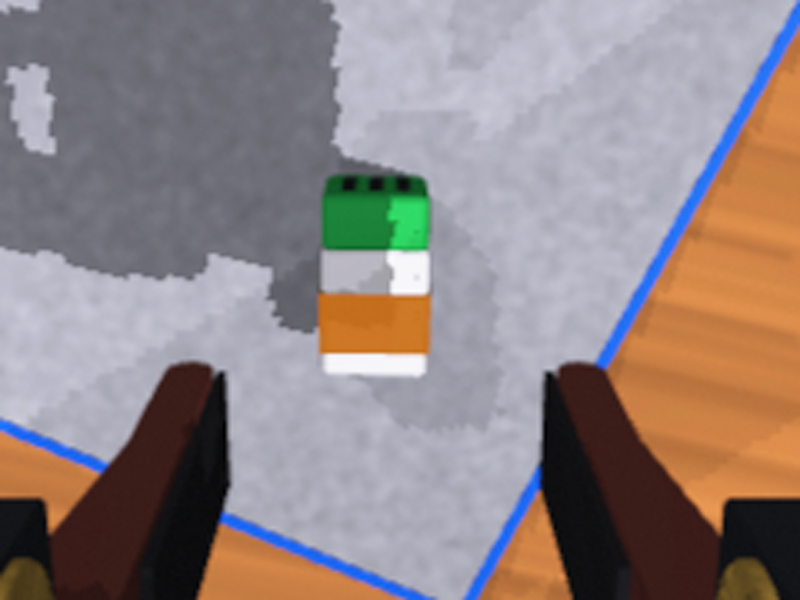

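Emit:
play_rows(
  moves=[
    [[-0.03,2.0,-0.05],[0,0,0]],
    [[-0.03,2.0,-0.05],[0,0,0]],
    [[-0.03,2.0,-0.05],[0,0,0]],
    [[-0.02,1.2,-0.03],[0,0,0]],
    [[0,0.9,0],[0,0,0]],
    [[0,0,0],[0,0,0]],
    [[0,0,0],[0,0,0]],
  ],
)

```text
t: 29.0
eef_pos: [0.4414, -0.2745, -0.0002]
ee_rot: [-1.571, 0.0, -2.896]
force: [0.9, 0.7, -0.5]
grip_width: 0.0502
```

Emit:
play_rows(
  moves=[
    [[0,0,0],[0,0,0]],
    [[0,0,0],[0,0,0]],
    [[0,0,0],[0,0,0]],
    [[0,0,0],[0,0,0]],
  ],
  fingers=1.8,
  newtons=8,
)

```text
t: 29.5
eef_pos: [0.441, -0.2746, -0.0004]
ee_rot: [-1.571, -0.0, -2.896]
force: [-0.6, -0.3, 3.2]
grip_width: 0.0239
```

Emit:
play_rows(
  moves=[
    [[0,-0.5,0],[0,0,0]],
    [[0,-1.5,0],[0,0,0]],
    [[0,-2,0],[0,0,0]],
    [[0,-2,0],[0,0,0]],
  ],
)

```text
t: 30.0
eef_pos: [0.4413, -0.2746, 0.0612]
ee_rot: [-1.571, 0.0, -2.896]
force: [-0.8, -0.3, -1.2]
grip_width: 0.0237
```

```bash

python3 - <<'E'
from h import *
im=r.capture("wrist");cv2.imwrite("pics/w22.png",cv2.resize(im[120:300,200:440],(800,600),interpolation=cv2.INTER_CUBIC))
print(cur()[2]["q"].round(2)); plan([.46,0,.16],-1.6)
E
```

```text
[ 1.05  0.53 -0.77  1.95  0.49  0.85 -1.3 ]
from [ 0.4426 -0.2751  0.0635] yaw [-1.568e+00  2.000e-03 -2.896e+00] n 8
[[[-1.05,-1.21,-3.28],[-0.0,-0.162,-0.0]],[[-1.56,-1.21,-3.07],[-0.001,-0.162,-0.0]],[[-2.04,-1.21,-2.77],[-0.0,-0.162,-0.0]],[[-2.46,-1.21,-2.41],[-0.001,-0.162,-0.0]],[[-2.82,-1.21,-1.98],[-0.0,-0.162,-0.0]],[[-3.1,-1.21,-1.51],[-0.001,-0.162,-0.0]],[[-3.3,-1.2,-0.98],[-0.0,-0.162,-0.0]],[[-3.42,-1.21,-0.44],[-0.001,-0.162,-0.0]]]
```

View pics/w22.png

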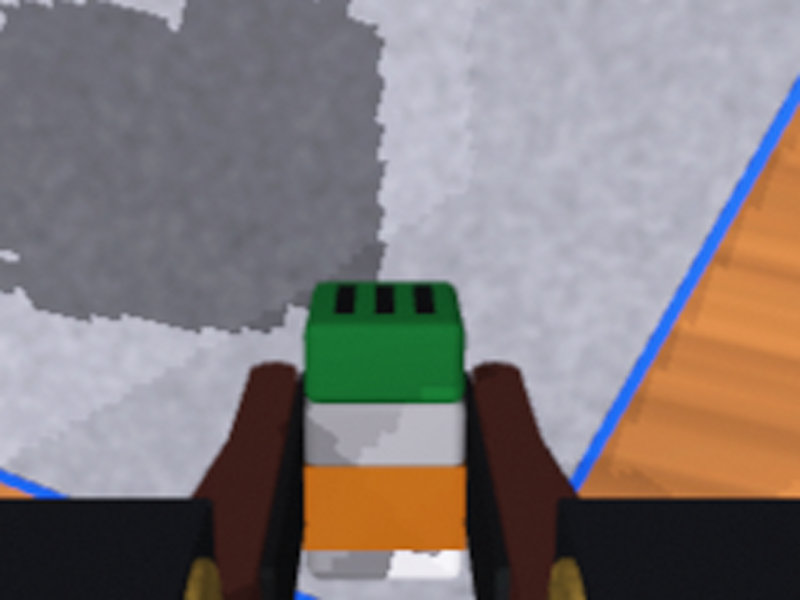

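Emit:
play_rows(
  moves=[
    [[-1.05,-1.2,-3.3],[0,-0.162,0]],
    [[-1.55,-1.2,-3.05],[0,-0.162,0]],
    [[-2.05,-1.2,-2.75],[0,-0.162,0]],
    [[-2.45,-1.2,-2.4],[0,-0.162,0]],
    [[-2.8,-1.2,-2.0],[0,-0.162,0]],
    [[-3.1,-1.2,-1.5],[0,-0.162,0]],
    [[-3.3,-1.2,-1.0],[0,-0.162,0]],
    [[-3.4,-1.2,-0.45],[0,-0.162,0]],
  ],
)

```text
t: 31.05
eef_pos: [0.4583, 0.0008, 0.1565]
ee_rot: [-1.57, -0.001, -1.595]
force: [0.9, -0.2, -0.1]
grip_width: 0.024
```

```bash

python3 - <<'E'
from h import *
print(cur()[2]["q"].round(2)); plan(mouth(.005,.06),PSI-np.pi,-SL,vmax=4.5)
E
```

```text
[ 0.89  0.46 -1.25  1.99  0.51  1.06 -0.62]
from [0.4583 0.0008 0.1565] yaw [-1.570e+00 -1.000e-03 -1.595e+00] n 7
[[[-2.17,0.07,0.09],[0.023,-0.161,-0.035]],[[-2.12,0.01,0.43],[0.022,-0.162,-0.036]],[[-2.03,-0.06,0.77],[0.023,-0.161,-0.035]],[[-1.88,-0.1,1.09],[0.023,-0.161,-0.036]],[[-1.67,-0.14,1.38],[0.022,-0.161,-0.035]],[[-1.42,-0.17,1.63],[0.023,-0.162,-0.036]],[[-1.14,-0.16,1.84],[0.023,-0.161,-0.035]]]
```

Emit:
play_rows(
  moves=[
    [[-2.15,0.05,0.1],[0.023,-0.161,-0.035]],
    [[-2.1,0,0.45],[0.023,-0.161,-0.036]],
    [[-2.05,-0.05,0.75],[0.023,-0.161,-0.035]],
    [[-1.9,-0.1,1.1],[0.023,-0.161,-0.036]],
    [[-1.65,-0.15,1.4],[0.023,-0.161,-0.035]],
    [[-1.4,-0.15,1.65],[0.023,-0.162,-0.036]],
    [[-1.15,-0.15,1.85],[0.023,-0.161,-0.035]],
    [[0,0,0],[0,0,0]],
  ],
)

```text
t: 32.05
eef_pos: [0.469, 0.1529, 0.1509]
ee_rot: [-1.568, -0.28, -0.462]
force: [-0.0, -0.5, -0.4]
grip_width: 0.0239
```

Emit:
play_rows(
  moves=[
    [[0,0,0],[0,0,0]],
  ],
)

```text
t: 32.17
eef_pos: [0.4697, 0.1507, 0.1507]
ee_rot: [-1.569, -0.28, -0.468]
force: [-0.6, -0.1, -1.6]
grip_width: 0.0237
```

```bash

python3 - <<'E'
from h import *
print(cur()[2]["q"].round(2)); plan(mouth(.005,.006),PSI-np.pi,-SL,vmax=1.8)
E
```

```text
[ 0.5   0.5  -1.37  2.08  0.9   1.07 -0.22]
from [0.4697 0.1507 0.1507] yaw [-1.569 -0.28  -0.468] n 3
[[[-0.06,1.76,0.02],[0.0,-0.003,-0.0]],[[-0.07,1.76,0.03],[0.0,-0.003,-0.0]],[[-0.06,1.76,0.03],[0.0,-0.003,-0.0]]]
```

Emit:
play_rows(
  moves=[
    [[-0.06,1.75,0.03],[0,-0.003,0]],
    [[-0.06,1.75,0.03],[0,-0.003,0]],
    [[-0.06,1.5,0.03],[0,-0.003,0]],
    [[0,0,0],[0,0,0]],
    [[0,0,0],[0,0,0]],
  ],
)

```text
t: 32.8
eef_pos: [0.4809, 0.1471, 0.1023]
ee_rot: [-1.57, -0.28, -0.456]
force: [-0.2, -0.3, 0.0]
grip_width: 0.0235
```

```bash

python3 - <<'E'
from h import *
plan(mouth(.005,-.0035),PSI-np.pi,-SL,n=2)
im=r.capture("wrist");cv2.imwrite("pics/w23.png",cv2.resize(im[120:300,200:440],(800,600),interpolation=cv2.INTER_CUBIC))
E
```

```text
from [0.4809 0.1471 0.1023] yaw [-1.57  -0.28  -0.456] n 2
[[[0.01,0.63,-0.05],[-0.001,0.001,-0.0]],[[0.02,0.63,-0.05],[-0.0,0.001,-0.0]]]
```

View pics/w23.png

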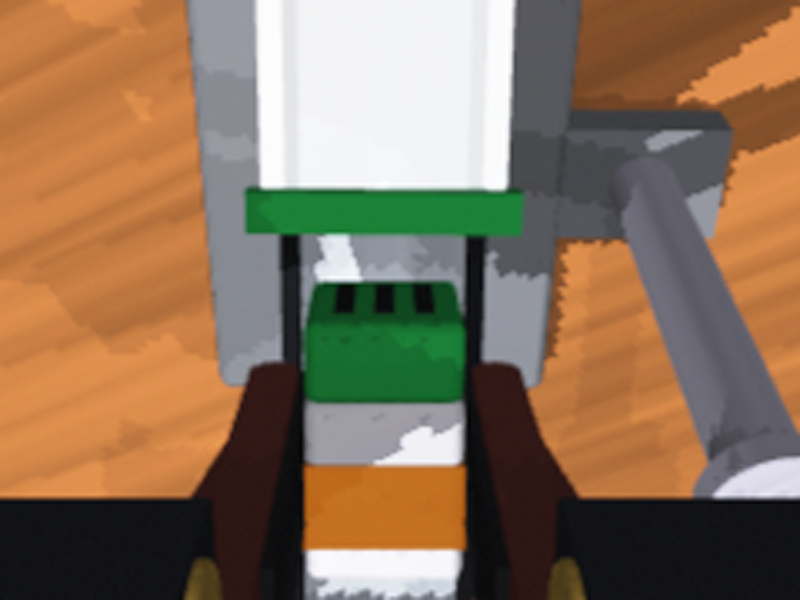

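Emit:
play_rows(
  moves=[
    [[0.02,0.45,-0.02],[0,0,0]],
    [[0.02,0.45,-0.02],[0,0,0]],
    [[0,0.3,0],[0,0,0]],
    [[0,0,0],[0,0,0]],
    [[0,0,0],[0,0,0]],
  ],
)

```text
t: 33.48
eef_pos: [0.4839, 0.1452, 0.0905]
ee_rot: [-1.571, -0.28, -0.455]
force: [-0.1, 0.3, 0.3]
grip_width: 0.0236
```

Emit:
play_rows(
  moves=[
    [[0,0,0],[0,0,0]],
    [[0,0,0],[0,0,0]],
    [[0,0,0],[0,0,0]],
    [[0,0,0],[0,0,0]],
  ],
  fingers=4.2,
)

```text
t: 33.98
eef_pos: [0.484, 0.145, 0.0905]
ee_rot: [-1.571, -0.28, -0.455]
force: [0.2, -0.8, 0.1]
grip_width: 0.0422
```

Emit:
play_rows(
  moves=[
    [[0,-1,0],[0,0,0]],
    [[0,-2,0],[0,0,0]],
    [[0,-2,0],[0,0,0]],
    [[0,-1,0],[0,0,0]],
    [[0,0,0],[0,0,0]],
  ],
)

```text
t: 34.6
eef_pos: [0.4694, 0.1524, 0.1488]
ee_rot: [-1.57, -0.281, -0.456]
force: [0.7, -0.1, -0.1]
grip_width: 0.0421
```

```bash

python3 - <<'E'
from h import *
im=r.capture("wrist");cv2.imwrite("pics/w24.png",im)
im=r.capture("side");cv2.imwrite("pics/s24.png",cv2.resize(im[120:220,220:340],(720,600),interpolation=cv2.INTER_CUBIC))
t=r.capture("top"); cv2.imwrite("pics/t24.png",cv2.resize(t[170:300,225:425],(800,520),interpolation=cv2.INTER_CUBIC))
E
```

```text
(no output)
```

View pics/w24.png

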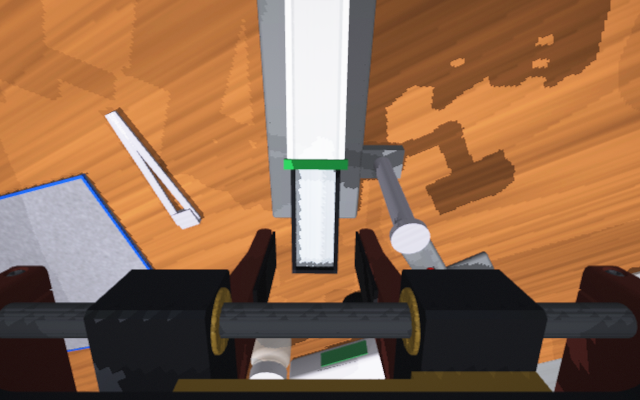

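View pics/s24.png

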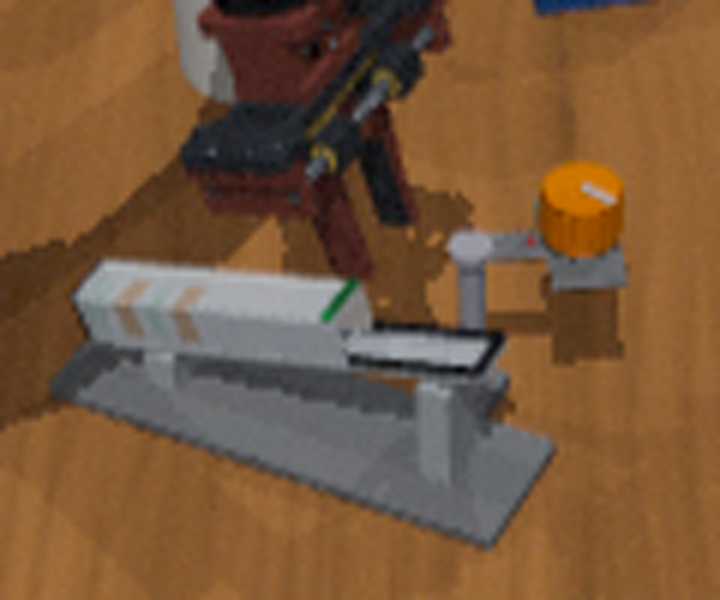

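View pics/t24.png

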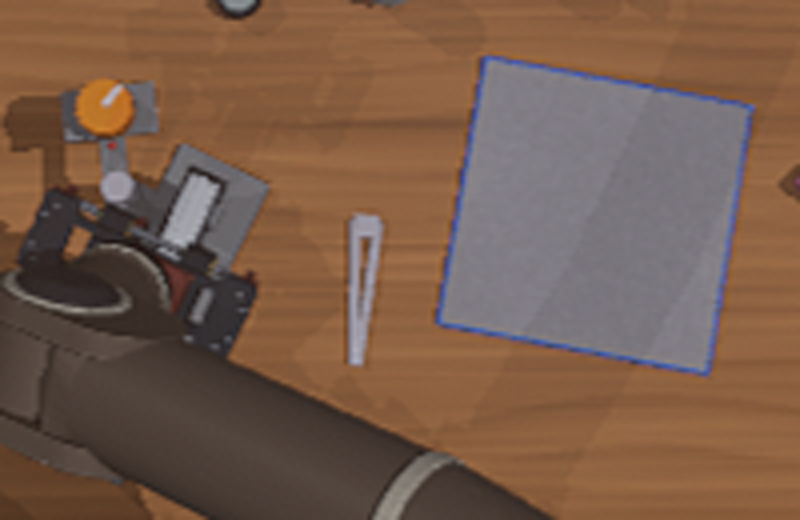

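```bash

python3 - <<'E'
from h import *
p=cur()[0]; plan([.53,.18,.25],-0.62,vmax=4.5)
E
```

```text
from [0.469  0.1519 0.1477] yaw [-1.572 -0.279 -0.456] n 3
[[[2.3,-2.89,1.73],[-0.007,0.054,0.093]],[[1.92,-3.1,1.83],[-0.008,0.055,0.093]],[[1.53,-3.28,1.9],[-0.007,0.054,0.093]]]
```

Emit:
play_rows(
  moves=[
    [[2.3,-2.9,1.75],[-0.007,0.054,0.093]],
    [[1.9,-3.1,1.85],[-0.007,0.054,0.093]],
    [[1.55,-3.3,1.9],[-0.007,0.054,0.093]],
    [[0,0,0],[0,0,0]],
    [[0,0,0],[0,0,0]],
  ],
  fingers=6.5,
)

```text
t: 35.38
eef_pos: [0.5292, 0.1807, 0.2495]
ee_rot: [-1.571, 0.001, -0.617]
force: [-0.3, -0.0, 0.2]
grip_width: 0.0654
```

```bash

python3 - <<'E'
from h import *
print(cur()[2]["q"].round(2)); plan([.579,.208,.20],-0.66,vmax=4.5)
c=r.calibration("wrist");im=r.capture("wrist");cv2.imwrite("pics/w25.png",im)
for x in r.landmark_of("wrist","cap_mid"): print(np.round(x["position"],1),round(x["conf"],2),atz("wrist",x["position"],.145,c))
E
```

```text
[ 0.49  0.62 -1.36  1.65  0.61  1.38  0.  ]
from [0.5292 0.1807 0.2495] yaw [-1.571e+00  1.000e-03 -6.170e-01] n 2
[[[1.24,2.47,2.55],[-0.0,0.022,-0.0]],[[1.19,2.48,2.58],[-0.0,0.021,-0.001]]]
[373.  217.3] 0.71 [0.57863828 0.20813044 0.145     ]
```

View pics/w25.png

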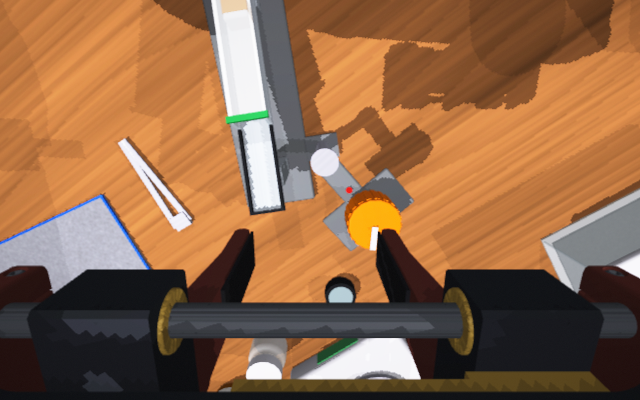

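Emit:
play_rows(
  moves=[
    [[1.25,2.4,2.55],[0,0.022,0]],
    [[1.2,2.4,2.55],[0,0.022,0]],
    [[0,0,0],[0,0,0]],
    [[0,0,0],[0,0,0]],
  ],
)

```text
t: 35.98
eef_pos: [0.5788, 0.208, 0.2031]
ee_rot: [-1.57, 0.0, -0.66]
force: [-0.4, 0.6, 0.3]
grip_width: 0.0649
```

```bash

python3 - <<'E'
from h import *
plan([.5786,.2081,.122],-0.66,n=4)
im=r.capture("wrist");cv2.imwrite("pics/w26.png",cv2.resize(im[150:310,200:430],(800,556),interpolation=cv2.INTER_CUBIC))
E
```

```text
from [0.5788 0.208  0.2031] yaw [-1.57  0.   -0.66] n 4
[[[-0.01,2.03,-0.0],[-0.0,-0.0,-0.0]],[[-0.0,2.03,-0.01],[-0.001,-0.0,-0.0]],[[-0.01,2.03,0.0],[0.0,-0.0,-0.0]],[[-0.0,2.02,-0.0],[-0.0,-0.0,-0.0]]]
```

View pics/w26.png

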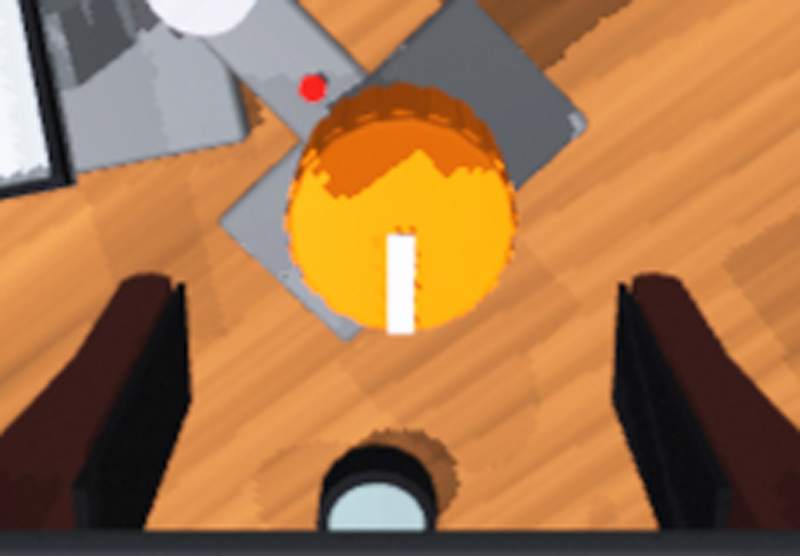

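Centred. I'll descend and grip.

Emit:
play_rows(
  moves=[
    [[0,2.0,0],[0,0,0]],
    [[0,2.0,0],[0,0,0]],
    [[0,2.0,0],[0,0,0]],
    [[0,1.5,0],[0,0,0]],
    [[0,0.6,0],[0,0,0]],
    [[0,0,0],[0,0,0]],
  ],
)

```text
t: 36.78
eef_pos: [0.58, 0.208, 0.1217]
ee_rot: [-1.569, 0.001, -0.662]
force: [0.1, -1.0, 0.5]
grip_width: 0.0649
```

Emit:
play_rows(
  moves=[
    [[0,0,0],[0,0,0]],
    [[0,0,0],[0,0,0]],
    [[0,0,0],[0,0,0]],
    [[0,0,0],[0,0,0]],
  ],
  fingers=4.0,
  newtons=20,
)

```text
t: 37.28
eef_pos: [0.5801, 0.2078, 0.1224]
ee_rot: [-1.569, -0.0, -0.662]
force: [-2.2, -0.6, 4.2]
grip_width: 0.0456
```

```bash

python3 - <<'E'
from h import *
P=np.array([.5155,.200]);p,R,s=cur(); print(p,s["q"].round(2))
a=-.13
v=p[:2]-P; c,sn=np.cos(a),np.sin(a); d=np.array([[c,-sn],[sn,c]])@v-v
print(np.linalg.norm(v),np.arctan2(v[1],v[0]),R.inv().apply([*d,0])*100, -a)
E
```

```text
[0.5800781  0.20780204 0.12244861] [ 0.32  0.79 -1.18  1.66  0.77  1.23 -0.12]
0.06504770128946427 0.12023286959083451 [ 0.55562863 -0.00100753 -0.63666529] 0.13
```

Emit:
play_rows(
  moves=[
    [[0.55,0,-0.62],[0,0.13,0]],
    [[0.55,0,-0.62],[0,0.13,0]],
    [[0.55,0,-0.62],[0,0.13,0]],
    [[0.55,0,-0.62],[0,0.13,0]],
    [[0.55,0,-0.62],[0,0.13,0]],
  ],
)

```text
t: 37.9
eef_pos: [0.5722, 0.1691, 0.1225]
ee_rot: [-1.568, 0.003, -1.316]
force: [-1.2, 2.6, 2.3]
grip_width: 0.0458
```

Emit:
play_rows(
  moves=[
    [[0.55,0,-0.62],[0,0.13,0]],
    [[0.55,0,-0.62],[0,0.13,0]],
    [[0.55,0,-0.62],[0,0.13,0]],
    [[0.55,0,-0.62],[0,0.13,0]],
    [[0.55,0,-0.62],[0,0.13,0]],
  ],
)

```text
t: 38.52
eef_pos: [0.5423, 0.1419, 0.1225]
ee_rot: [-1.569, 0.004, -1.966]
force: [1.0, 2.3, 1.1]
grip_width: 0.0458
```

```bash

python3 - <<'E'
from h import *
P=np.array([.5155,.200]);p,R,s=cur(); print(p,s["q"].round(2),s["ee_rot"])
v=p[:2]-P; print(np.linalg.norm(v),np.arctan2(v[1],v[0]))
E
```

```text
[0.54230045 0.14185816 0.12247622] [ 0.35  0.57 -0.95  1.81  0.53  1.04 -1.2 ] [-1.56908782  0.0042612  -1.96592433]
0.0640213845019102 -1.1388742935553704
```

Emit:
play_rows(
  moves=[
    [[0.55,0,-0.62],[0,0.13,0]],
    [[0.55,0,-0.62],[0,0.13,0]],
    [[0.55,0,-0.62],[0,0.13,0]],
    [[0.55,0,-0.62],[0,0.13,0]],
    [[0.55,0,-0.62],[0,0.13,0]],
    [[0.55,0,-0.62],[0,0.13,0]],
    [[0,0,0],[0,0,0]],
  ],
)

```text
t: 39.4
eef_pos: [0.4932, 0.1405, 0.1224]
ee_rot: [-1.571, 0.002, -2.741]
force: [-2.8, -1.4, 5.7]
grip_width: 0.0455
```

```bash

python3 - <<'E'
from h import *
P=np.array([.5155,.200]);p,R,s=cur(); print(p,s["q"].round(2),s["ee_rot"])
v=p[:2]-P; a=np.arctan2(v[1],v[0]); print(np.linalg.norm(v),a)
g=P+.0637*np.array([np.cos(-2.029),np.sin(-2.029)]); d=g-p[:2]; print(R.inv().apply([*d,0])*100,a+2.029)
E
```

```text
[0.49317079 0.14049308 0.12235819] [ 0.26  0.43 -0.8   1.92  0.38  0.94 -1.89] [-1.57072505e+00  2.15973316e-03 -2.74097134e+00]
0.06355837940284038 -1.9297749832375237
[ 0.44573957 -0.00099454 -0.44699525] 0.09922501676247619
```

Emit:
play_rows(
  moves=[
    [[0.23,0,-0.23],[0,0.05,0]],
    [[0.22,0,-0.22],[0,0.05,0]],
    [[0.06,0,-0.06],[0,0.01,0]],
    [[0,0,0],[0,0,0]],
    [[0,0,0],[0,0,0]],
  ],
)

```text
t: 40.02
eef_pos: [0.4877, 0.1429, 0.1224]
ee_rot: [-1.571, 0.003, -2.849]
force: [1.0, -2.8, 6.1]
grip_width: 0.0456
```

Emit:
play_rows(
  moves=[
    [[0.1,0,-0.1],[0,0,0]],
    [[0.1,0,-0.1],[0,0,0]],
    [[0,0,0],[0,0,0]],
  ],
)

```text
t: 40.4
eef_pos: [0.4869, 0.1433, 0.1225]
ee_rot: [-1.57, 0.005, -2.85]
force: [6.8, -3.7, 1.8]
grip_width: 0.0456
```

```bash

python3 - <<'E'
from h import *
p,R,s=cur(); print(p,s["force"],s["ft_torque"])
im=r.capture("wrist");cv2.imwrite("pics/w27.png",im)
E
```

```text
[0.48687543 0.1433087  0.12245408] [ 6.81239703 -3.7422731   1.82978429] [-1.09461154 -1.41116863 -0.0158732 ]
```

View pics/w27.png

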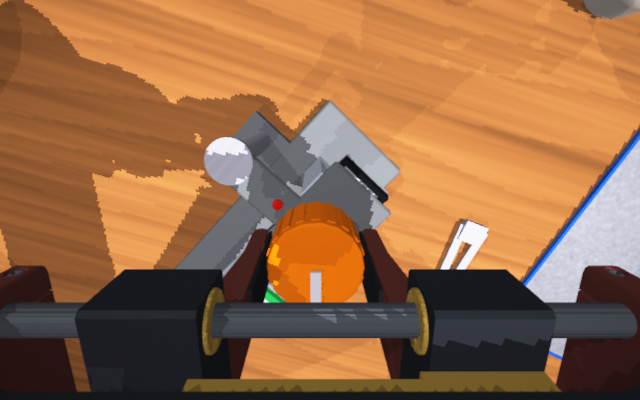

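Emit:
play_rows(
  moves=[
    [[-0.1,0,0.1],[0,0,0]],
    [[0,0,0],[0,0,0]],
    [[0,0,0],[0,0,0]],
    [[0,0,0],[0,-0.18,0]],
    [[0,0,0],[0,-0.18,0]],
    [[0,0,0],[0,-0.18,0]],
    [[0,0,0],[0,-0.18,0]],
    [[0,0,0],[0,-0.18,0]],
  ],
  fingers=6.0,
)

```text
t: 41.45
eef_pos: [0.4851, 0.1442, 0.1217]
ee_rot: [-1.571, 0.002, -1.945]
force: [0.4, -0.3, 0.3]
grip_width: 0.0601
```

Emit:
play_rows(
  moves=[
    [[0,0,0],[0,-0.18,0]],
    [[0,0,0],[0,-0.18,0]],
    [[0,0,0],[0,-0.18,0]],
    [[0,0,0],[0,-0.18,0]],
    [[0,0,0],[0,-0.18,0]],
    [[0,0,0],[0,-0.18,0]],
    [[0,0,0],[0,0,0]],
    [[0,0,0],[0,0,0]],
  ],
)

```text
t: 42.45
eef_pos: [0.4852, 0.1441, 0.1217]
ee_rot: [-1.569, 0.001, -0.876]
force: [0.3, 0.1, 0.4]
grip_width: 0.0598
```

```bash

python3 - <<'E'
from h import *
p,R,s=cur(); print(s["q"].round(2)); plan([.4875,.143,.122],-.85,n=1)
E
```

```text
[ 0.52  0.63 -1.24  1.92  0.68  1.09 -0.31]
from [0.4852 0.1441 0.1217] yaw [-1.569e+00  1.000e-03 -8.760e-01] n 1
[[[0.23,-0.03,0.11],[-0.002,-0.026,-0.001]]]
```

Emit:
play_rows(
  moves=[
    [[0.23,0,0.1],[0,0,0]],
    [[0,0,0],[0,0,0]],
    [[0,0,0],[0,0,0]],
  ],
)

```text
t: 42.82
eef_pos: [0.4876, 0.1429, 0.1219]
ee_rot: [-1.569, 0.0, -0.873]
force: [-0.5, 0.8, -0.8]
grip_width: 0.0599
```

Emit:
play_rows(
  moves=[
    [[0,0,0],[0,0,0]],
    [[0,0,0],[0,0,0]],
    [[0,0,0],[0,0,0]],
    [[0,0,0],[0,0,0]],
  ],
  fingers=4.0,
  newtons=20,
)

```text
t: 43.32
eef_pos: [0.4877, 0.143, 0.1219]
ee_rot: [-1.569, 0.001, -0.872]
force: [0.1, -0.4, -0.3]
grip_width: 0.0459
```

Emit:
play_rows(
  moves=[
    [[0,0,0],[0,0.18,0]],
    [[0,0,0],[0,0.18,0]],
    [[0,0,0],[0,0.18,0]],
    [[0,0,0],[0,0.18,0]],
    [[0,0,0],[0,0.18,0]],
    [[0,0,0],[0,0.18,0]],
    [[0,0,0],[0,0.18,0]],
    [[0,0,0],[0,0,0]],
  ],
)

```text
t: 44.32
eef_pos: [0.4872, 0.143, 0.1218]
ee_rot: [-1.571, 0.001, -2.131]
force: [-1.2, 0.3, 0.9]
grip_width: 0.0457
```

Emit:
play_rows(
  moves=[
    [[0,0,0],[0,0.18,0]],
    [[0,0,0],[0,0.18,0]],
    [[0,0,0],[0,0.18,0]],
    [[0,0,0],[0,0.18,0]],
    [[0,0,0],[0,0.18,0]],
    [[0,0,0],[0,0,0]],
  ],
)

```text
t: 45.08
eef_pos: [0.4872, 0.1432, 0.1218]
ee_rot: [-1.572, 0.001, -3.027]
force: [-1.7, -0.4, 1.3]
grip_width: 0.0455
```

```bash

python3 - <<'E'
from h import *
p,R,s=cur(); print(p,s["force"],s["ft_torque"],s["q"].round(2))
im=r.capture("wrist");cv2.imwrite("pics/w28.png",im)
E
```

```text
[0.48722458 0.14322919 0.12183016] [-1.66666391 -0.39607988  1.3283282 ] [ 0.21143714  0.21692266 -0.03982925] [ 0.2   0.41 -0.73  1.94  0.34  0.92 -2.15]
```

View pics/w28.png

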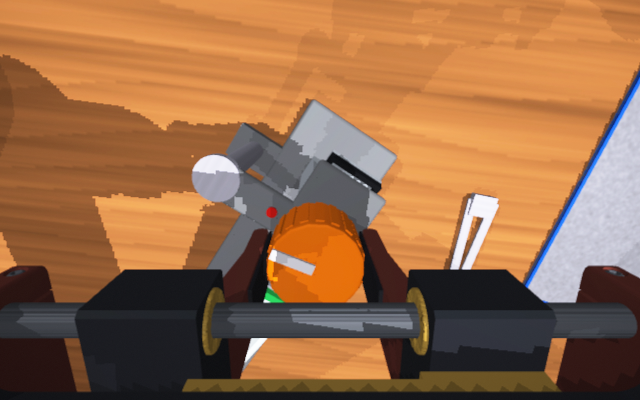

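Emit:
play_rows(
  moves=[
    [[0,0,0],[0,0.08,0]],
    [[0,0,0],[0,0.08,0]],
    [[0,0,0],[0,0,0]],
  ],
)

```text
t: 45.5
eef_pos: [0.4876, 0.1431, 0.1218]
ee_rot: [-1.572, 0.001, 3.096]
force: [-0.5, 2.0, 2.1]
grip_width: 0.0452
```

```bash

python3 - <<'E'
from h import *
p,R,s=cur(); print(s["force"],s["ft_torque"],s["q"].round(2),s["ee_rot"],s["tau"].round(3))
E
```

```text
[-0.54903735  2.00608608  2.05160658] [0.40778049 0.25087167 0.01155041] [ 0.18  0.4  -0.69  1.94  0.32  0.92 -2.29] [-1.57247043e+00  8.71276424e-04  3.09617520e+00] [ 6.4900e-01 -4.6296e+01 -5.7110e+00 -2.3981e+01  4.8200e-01  1.6000e-02
 -5.0300e-01]
```

Emit:
play_rows(
  moves=[
    [[0,0,0],[0,0.06,0]],
    [[0,0,0],[0,0.06,0]],
    [[0,0,0],[0,0,0]],
  ],
)

```text
t: 45.88
eef_pos: [0.4875, 0.1434, 0.1218]
ee_rot: [-1.573, 0.001, 2.977]
force: [-1.8, 1.3, 1.5]
grip_width: 0.0457
```

```bash

python3 - <<'E'
from h import *
p,R,s=cur(); print(s["force"],s["ft_torque"],s["q"].round(2),s["ee_rot"],s["tau"].round(3))
im=r.capture("wrist");cv2.imwrite("pics/w29.png",im)
E
```

```text
[-1.83012508  1.29433018  1.52170907] [0.55508047 0.33190601 0.45170611] [ 0.16  0.39 -0.67  1.94  0.3   0.91 -2.4 ] [-1.57256759e+00  7.23789278e-04  2.97671868e+00] [  1.803 -46.406  -4.306 -24.234   0.476   0.081  -0.875]
```

View pics/w29.png

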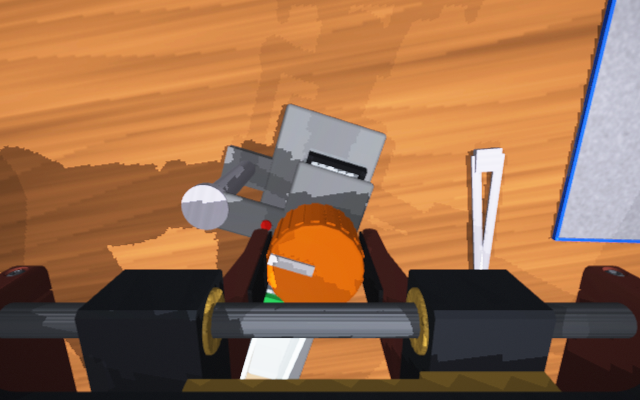

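The torque about z jumped to 0.45 N·m, so the cap is at its stop. I'll release and retract.

Emit:
play_rows(
  moves=[
    [[0,0,0],[0,0,0]],
    [[0,0,0],[0,0,0]],
    [[0,0,0],[0,0,0]],
    [[0,-1,0],[0,0,0]],
    [[0,-3,0],[0,0,0]],
    [[0,-4,0],[0,0,0]],
    [[0,-4,0],[0,0,0]],
    [[0,0,0],[0,0,0]],
  ],
  fingers=6.5,
)

```text
t: 46.92
eef_pos: [0.489, 0.1436, 0.2454]
ee_rot: [-1.574, 0.006, 2.971]
force: [0.5, 0.4, -0.4]
grip_width: 0.0652
```

Emit:
play_rows(
  moves=[
    [[4,-0.5,1],[0,0,0]],
    [[4,-0.5,1],[0,0,0]],
    [[4,-0.5,1],[0,0,0]],
    [[0,0,0],[0,0,0]],
    [[0,0,0],[0,0,0]],
  ],
)

```text
t: 47.55
eef_pos: [0.3646, 0.1333, 0.2567]
ee_rot: [-1.572, 0.001, 2.971]
force: [0.6, -0.0, -0.3]
grip_width: 0.0652
```

```bash

python3 - <<'E'
from h import *
im=r.capture("wrist");cv2.imwrite("pics/w30.png",im)
im=r.capture("side");cv2.imwrite("pics/s30.png",cv2.resize(im[100:320,220:440],(600,600),interpolation=cv2.INTER_CUBIC))
im=r.capture("top");cv2.imwrite("pics/t30.png",im)
E
```

```text
(no output)
```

View pics/w30.png

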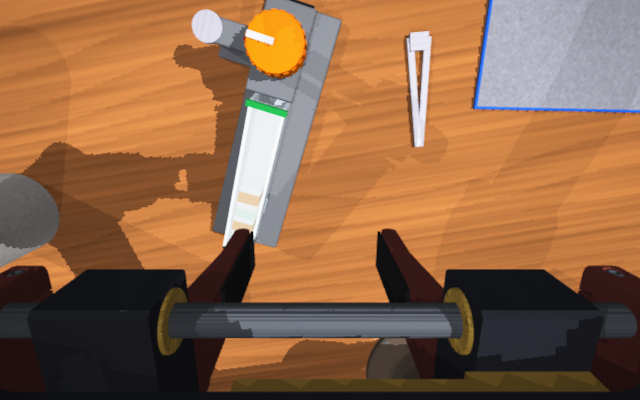

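View pics/s30.png

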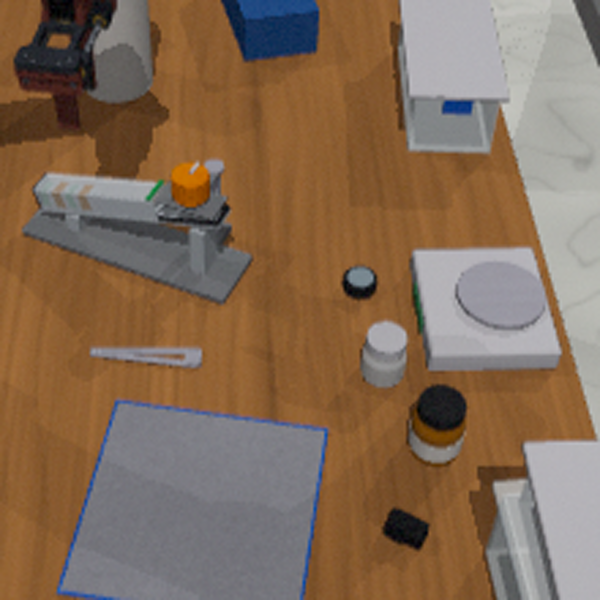

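View pics/t30.png

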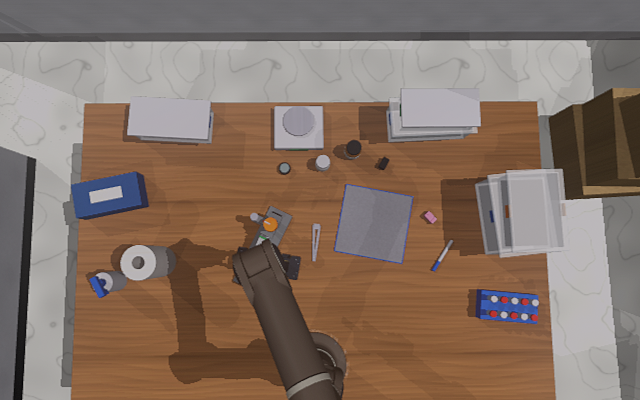

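```bash

python3 - <<'E'
from h import *
im=cv2.imread("pics/w30.png"); cv2.imwrite("pics/w30z.png",cv2.resize(im[0:80,180:320],(800,457),interpolation=cv2.INTER_CUBIC))
E
```

```text
(no output)
```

View pics/w30z.png

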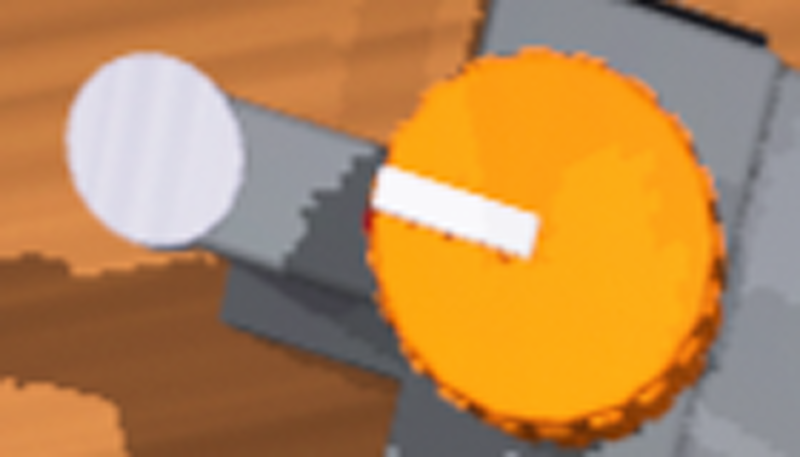

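```bash

python3 - <<'E'
from h import *
k=800/140
f=lambda x,y,z: atz("wrist",(180+x/k-.4,y/k-.4),z)[:2]
a=f(535,235,.162);b=f(380,188,.162); post=f(155,150,.127); 
import math
d=b-a; print("line",math.atan2(d[1],d[0]),"outer",b,"inner",a)
cap=np.array([.4873,.1429])
for P in (post,np.array([.5155,.2])): print(P,math.atan2(*(P-cap)[::-1]))
print("cap c",f(548,240,.162))
# initial picture w3
f3=None
E
```

```text
line 1.1270880668368157 outer [0.4961393  0.16226229] inner [0.48715276 0.14335594]
[0.51436615 0.19924574] 1.1229851620479063
[0.5155 0.2   ] 1.1120644085365115
cap c [0.48626826 0.14178547]
```

```bash
python3 -c "
from bench import r
print(r.job_done()); print(r.read_state()['t'])"
```

```text
the job is handed in; nothing more can be done
None
the job is handed in; nothing more can be done
```

The job is done and was handed in after about 48 s of the 210 s allowed. Both cases on the tray are in the tube, and the cover is closed with the cap screwed tight.

**What I did:**
- I unscrewed the cap by about 2.3 rad and swung the cover about 2.15 rad aside.
- I picked up both cases with an 8 N grip and let each one slide down from the mouth with its green end facing downhill.
- I swung the cover back to its stop and screwed the cap back to its stop.

**Last checks:**
- **Cases:** the side and wrist views show both cases at the bottom under the clear roof. Their green ends faced downhill in the side view taken after loading. The tray is empty.
- **Cap:** its white line points at 1.127 rad, against 1.11–1.12 rad for the direction to the post. The torque rose to 0.45 N·m at the stop.
- **Cover:** the cap centre is within about 2 mm of where it started.
- **Everything else:** the other objects and the black and pink look-alikes appear unmoved in the final pictures.

**Disagreement with the description:** the fingertips turned out to be about 16 mm behind the TCP, where the text says 11 mm ahead. My first grip on the cap therefore closed in the air just above it. I corrected for this on every later grip, and nothing was disturbed.

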